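# Switch off the appliance sockets behind their guard

## Task

Clear the jar from in front of the socket strip by standing it in the free half of the spice tray, then lift the red-balled arch lever fully so that the wire guard over the switches springs open. With the fingertips sweep the four black toggles off in a single drag along the row, without drawing back part-way; the yellow one feeds the fridge and must stay on. Then press the lever fully down to shut the guard again, and leave the other kitchen things standing where they are.

Things in the scene. Friction and masses are not known exactly. Their poses are not given: they have to be found in the camera images.
- panel: White sloping switch panel (76 x 310 mm) of a fixed socket strip. Origin: centre of its face, 50 mm above the worktop. z = outward normal, leaning 35 deg from vertical towards the robot; y = along the row, level; x = up the slope, away from the robot. A white backboard behind it rises to 138 mm above the worktop.
- hood_edge (a point): Middle of the front edge of the fixed clear hood plate over the switches (310 mm long, 5 to 7 mm thick, 139 to 145 mm above the worktop), 31 mm nearer the robot (level, square to the row) than the panel origin. It bars tools from straight above: come in along the panel normal, tilted about 30 to 45 deg.
- arch_lever (a joint): Arch lever at the -y end of the strip, rad: 0 = pressed down, guard shut; 1.2 = fully lifted, guard fully open. Stays where it is left; about 1 to 2 N at its ball moves it. It is geared two to one to the wire guard.
- lever_ball (a point): Centre of the red ball (24 mm) on the arch lever's 8 mm wire. Lever down: it points to the robot, ball 77 mm above the worktop. Lifted: the ball goes up and away from the robot on an arc of radius 100 mm about lever_hinge, to 158 mm above the worktop and 81 mm further back. The ball turns freely on a pin along the row, so a pinch across the row need not tilt.
- lever_hinge (a point): Point on the lever's hinge axis in its plane of swing, 60 mm above the worktop. The axis is level, parallel to panel y. Grey block and steel ears round it, 44 mm wide along the row, 72 mm high.
- guard_edge (a point): Middle of the free edge of the wire guard, a 5 mm wire grille 252 mm long (along the row) and 62 mm wide, hinged at panel x -31, z 44 mm. Shut, it lies 44 mm above the panel face over the switches and keeps fingers out; open, it lies level in front, 112 mm nearer the robot than the panel origin, 77 mm above the worktop, having swung up to 131 mm. A jar standing in front blocks it.
- yellow_tip (a point): Ball end (10 mm) of the yellow toggle, which must stay on. It stands at one end of the row, +y or -y; a black toggle stands at the other end. Toggle feet in panel coordinates: x = 0, y = -104, -36, 0, 36 and 104 mm.
- yellow (a joint): Yellow toggle, rad: 0 = on, 1.55 = off, built as the black ones.
- black_1_tip (a point): Ball end (10 mm) of a black toggle. Lever 30 mm from its pivot (2 mm above the panel face) to the ball centre, 7 mm thick. It swings along the row: on, it leans 20 deg from the panel normal to panel +y; off, it lies over to -y, 69 deg from the normal.
- black_1 (a joint): Black toggle, rad: 0 = on, 1.55 = off. Stays where it is left; 1 to 2 N moves it. A shut pair of fingers with its ends 17 to 28 mm above the panel face (at panel x near 0), dragged to -y, pushes it over and then passes above it; the leading face must go about 35 mm beyond the toggle's foot.
- black_2_tip (a point): Ball end of a black toggle, as black_1.
- black_2 (a joint): Black toggle, rad: as black_1.
- black_3_tip (a point): Ball end of a black toggle, as black_1.
- black_3 (a joint): Black toggle, rad: as black_1.
- black_4_tip (a point): Ball end of a black toggle, as black_1.
- black_4 (a joint): Black toggle, rad: as black_1.
- stray_jar_mid (a point): Centre (half-way up) of the spice jar with the black cap that stands on the worktop close in front of the switches: 41 mm diameter, 105 mm tall, about 0.11 kg. z = up its axis.
- tray: Low wooden tray, fixed, to the left of the strip: 190 (x) x 90 (y) x 22 mm high, walls 6 mm, inner floor 6 mm above the worktop. Origin: centre of its underside. One jar stands in its -x half, the +x half is free.
- tray_jar: Spice jar with a brown cap, already in the tray: 41 mm diameter, 105 mm tall. Origin: centre of its underside.
- pepper_mill: Dark wooden pepper mill beside the arch lever, 58 mm diameter, 170 mm tall. Origin: centre of its underside.
- oil_bottle: Green oil bottle beyond the +y end of the strip, 61 mm diameter, 267 mm tall. Origin: centre of its underside.
- mug: Blue and white mug to the right, 80 mm diameter, 102 mm tall, its handle reaching 77 mm from the axis. Origin: on its underside.

How it is judged:
On the way, in this order (a step that is already met when the one before it is completed fails the run):
1. the stray jar stands upright in the tray, released (x of stray_jar_mid in the frame of tray between -0.08 and 0.08 m and y of stray_jar_mid in the frame of tray between -0.035 and 0.035 m and height (world z) of stray_jar_mid below 0.066 m and angle between stray_jar_mid's own z axis and vertical below 0.12 rad and contact force between the fingers and stray_jar below 0.1 N), for 0.2 s.
2. the arch lever is lifted (guard open) and all toggles are still on (value of joint arch_lever above 1 rad and value of joint each of black_1, black_2, black_3, black_4, yellow below 0.5 rad), for 0.2 s.
3. all four black toggles are off, the yellow one on, the guard still open (value of joint each of black_1, black_2, black_3, black_4 above 0.95 rad and value of joint yellow below 0.4 rad and value of joint arch_lever above 0.9 rad), for 0.2 s.
At the end, for the whole second after the job is handed in: All four black toggles are over to off (joint above 0.95 rad), the yellow one is on (below 0.4 rad), the arch lever is down (below 0.12 rad), and the stray jar stands upright (within 0.12 rad) and at rest on the tray's floor (value of joint each of black_1, black_2, black_3, black_4 above 0.95 rad and value of joint yellow below 0.4 rad and value of joint arch_lever below 0.12 rad and x of stray_jar_mid in the frame of tray between -0.08 and 0.08 m and y of stray_jar_mid in the frame of tray between -0.035 and 0.035 m and height (world z) of stray_jar_mid below 0.066 m and angle between stray_jar_mid's own z axis and vertical below 0.12 rad and linear speed of stray_jar below 0.02 m/s); the robot touches nothing.
It fails at once if the sweep is broken off: the fingers are drawn back from the panel (grasp point over 90 mm from its face) while some black toggles are off and others on (value of joint any of black_1, black_2, black_3, black_4 above 0.95 rad and value of joint any of black_1, black_2, black_3, black_4 below 0.5 rad and z of the grasp point in the frame of panel above 0.09 m).
It fails at once if the yellow toggle is switched off (value of joint yellow above 0.6 rad).
It fails at once if the stray jar is tipped over (angle between stray_jar_mid's own z axis and vertical above 0.7 rad).
It fails at once if the jar in the tray, the pepper mill, the oil bottle or the mug is pushed over 40 mm or tipped (distance of any of tray_jar, pepper_mill, oil_bottle, mug from where it was at the start of the episode above 0.04 m or angle between any of tray_jar, pepper_mill, oil_bottle, mug's own z axis and vertical above 0.35 rad).
It also fails if it takes over 72 s, if anything falls off the work surface, if the arm or the gripper's body presses on something with over 40 N, if the wrist force passes 120 N, or if a joint passes its speed limit or range.

## Robot

A 7-joint arm with a two-finger parallel gripper is mounted at the origin on a cart in front of the work surface, level with it; the furniture and walls round the work are solid. World frame = base frame: x ahead of the robot, y to its left, z up, the work surface at z = 0. Lengths are in m, angles in rad, forces in N, time in s.
With the tool pointing down it reaches from about 0.4 to 0.925 m from the base axis. Payload 4.1 kg.
Tool frame: the origin (TCP) lies at the very end of the fingers, on their centre line; the grasp point (between the pads) lies ctrl.grip_depth behind it (ctrl.grip_depth is the distance from the TCP to the grasp point, in m); x points along the fingers, y is the direction in which the jaws open and shut, and the axes are right-handed (so a half turn about x gives the same grasp; the last joint's range is limited). The gripper opens to 85 mm and grips with 20 to 120 N. Pads are 22 mm wide; open, the fingers measure 114 mm over their backs; the gripper's body (76 mm by 85 mm) begins 54 mm behind the grasp point. The pads swing forward as they close: fully open they stand 13 mm farther back than shut.
Start: joints at [1.1, 0.398, 0.045, 1.537, -0.019, 1.207, -0.051], TCP at [0.236, -0.606, 0.231] pointing down, gripper open.
Joint ranges: [-2.82, 2.82], [-0.49, 2.23], [-1.37, 1.46], [0, 2.46], [-1.36, 4.5], [0.23, 2], [-2.94, 2.94]. Speed limits (rad/s): [2.57, 2.57, 3.14, 3.14, 3.14, 3.14, 3.14].

## Interface

Orientations are given as a unit quaternion [w, x, y, z].
In Python, from plant import ctrl gives the robot as it stands.
- The arm moves only by the tool drive_tool, never from a script. Its argument "steps" is a list of rows, each an object of numbers: "dx", "dy", "dz": the shift along the tool's x, y, z in m; "wx", "wy", "wz": the turn, a rotation vector about the tool's x, y, z in rad; "claw": the finger opening in m, from 0 to 0.0854. In form: [{"dx": .., "dy": .., "dz": .., "wx": .., "wy": .., "wz": .., "claw": ..}, ...]. A call has 1 to 8 rows; each row shifts and turns the commanded pose from where the row before left it, along the tool's axes as they then stand; what a row does not reach is not made up. A row lasts 1/12 s, in which the tool goes at most 41.7 mm and 7.16 degrees, less where a joint would pass 70% of its speed; a pose out of reach is approached as far as the arm can. A call is refused whole if a number of a shift passes 0.0417 or a number of a turn 0.125, either way. A call with a gripper value outside its range is refused whole. The fingers move at their own pace and stop on an object; "force" is the grip in N (left out, the last holds). Time passes only in rows, so rows that do not move let the fingers close. It gives the time, the measured TCP pose, the force and the opening at its end, in the units of the state.
- ctrl.state(): the state, without advancing time (a new reading comes with each control period).
- ctrl.read_camera(name): name is "scene" or "top" or "wrist"; returns the picture (384x512x3 uint8, red, green, blue); there is no depth.
- ctrl.camera_params(name): a dict with "vfov" (degrees; the focal length in pixels is half the picture's height over the tangent of half this angle, whatever the lens; pixels are square), "cx", "cy" (the principal point, pixels), "position" and "attitude" of the camera in the world; the wrist camera has in their place "tool_from_camera" (4x4, takes a point from camera to tool coordinates, whose origin is the TCP and whose axes are the tool frame's). Camera axes: x right, y up, looking along -z (the intrinsics and any distortion apply to the point x, -y, -z); pixel columns grow to the right and rows downward; lengths in m; the calibration is good to about 2 mm. The wrist camera is an equidistant fisheye: a pixel r from the principal point sees the ray r / f radians off the axis. A picture is of the moment at which its call begins: read the wrist's pose just before it. camera_params takes no time and is no camera call.
- ctrl.hand_in(): hands the job in, once; it reports no verdict.
Trained networks look in the newest picture that a camera, given by its name, has taken for a name from the list of things; names that differ only in an ending like _2 or _b are one class to them, and where a whole thing is asked for, a point or a joint stands for the part that bears it (a point fixed in the world has none). Each returns a list of dicts, best first, with "conf" (0 to 1); they miss things now and then, are a little off and sometimes report something else, mostly with a low value. They report only what shows in the picture. A call takes as long as a camera call.
- ctrl.cut_out(camera, label): "mask" (384x512 bool, what is visible of it) and "extent" ([left, top, width, height] in pixels, round what is visible of it).
- ctrl.place_of(camera, label): "pixel" ([column, row] in pixels: a listed point, or the origin of a listed thing).
The state is a dict: "t": time; "q": joint angles; "joint_velocities": joint speeds; "tau": joint torques, N m; "eef_pos": TCP position; "ee_rot": TCP orientation; "contact_force": force on the tool from outside, world axes, zero at the start; "torque": the same for the moment, N m; "finger_gap": opening from 0.0 (shut) to 1.0 (fully open).
Only numpy, scipy, OpenCV 4.12 (cv2) and the standard library are available. Lean on these libraries where they do the work, as an engineer would, in place of code of your own. Each camera call takes 0.05 s, during which the arm holds its last target. There are 200 camera calls.

## Working session

There is one attempt and no reset: what is moved stays moved. The work goes in short steps, Python scripts to look and compute and a tool call to move; the robot and the scene stay as the last step left them, time stands still between calls to the robot, and variables do not carry over. Pictures are saved under pics/ and viewed, about 8 in all and at most 12, crops included, and the job is handed in when it is done.

Besides the shell and the picture viewer there is one more tool, called after "Request:" in YAML: its name, and indented under it one key for each argument. drive_tool: Moves the arm, as the interface text tells. Its arguments: {"type":"object","properties":{"steps":{"type":"array","items":{"type":"object","properties":{"dx":{"type":"number"},"dy":{"type":"number"},"dz":{"type":"number"},"wx":{"type":"number"},"wy":{"type":"number"},"wz":{"type":"number"},"claw":{"type":"number"}}}},"force":{"type":"number"}},"required":["steps"]}

```bash
ls; mkdir -p pics
python3 - <<'E'
from plant import ctrl
import cv2,numpy as np
print(ctrl.state(), ctrl.grip_depth)
for c in ("scene","top"):
    im=ctrl.read_camera(c); cv2.imwrite(f"pics/{c}0.png",im[:,:,::-1]); p=ctrl.camera_params(c);print(c,p)
    for l in ["panel","hood_edge","lever_ball","lever_hinge","guard_edge","yellow_tip","black_1_tip","stray_jar_mid","tray","tray_jar","pepper_mill","oil_bottle","mug"]:
        print(l,[(np.round(d["pixel"],1).tolist(),round(d["conf"],2)) for d in ctrl.place_of(c,l)][:5])
print(ctrl.camera_params("wrist"))
a=cv2.imread("pics/scene0.png");b=cv2.imread("pics/top0.png")
cv2.imwrite("pics/both.png",cv2.resize(np.vstack([a,b]),None,fx=.78,fy=.78))
E
```

```text
pics
{'t': 0.0, 'q': array([ 1.09997925,  0.39922086,  0.04502011,  1.53788215, -0.01866639,
        1.20687159, -0.0507056 ]), 'joint_velocities': array([-0.00038636, -0.00123699,  0.00078868, -0.00069288,  0.00020117,
       -0.00101659,  0.00145936]), 'tau': array([-3.34831411e-04, -4.75119388e+01,  1.36484843e+00, -2.54225028e+01,
        1.17498593e-02,  9.36769706e-03, -9.33147533e-07]), 'eef_pos': array([ 0.23594125, -0.60499339,  0.23024357]), 'ee_rot': array([-0.13007825, -0.69472913, -0.13141525,  0.69509791]), 'contact_force': array([-0.23464181, -0.06041987,  0.24831822]), 'torque': array([ 0.04464605, -0.02885848, -0.0029798 ]), 'finger_gap': 0.9991743254853195} 0.0187
scene {'vfov': 49.48842306114341, 'cx': 255.30831928081537, 'cy': 190.66907204278036, 'position': array([-0.15514481,  0.99517271,  0.70220825]), 'attitude': array([-0.24667024, -0.15581491,  0.51001476,  0.8091727 ])}
panel [([245.2, 202.4], 0.86)]
hood_edge [([251.2, 179.7], 0.64)]
lever_ball [([297.2, 182.4], 0.53)]
lever_hinge [([271.9, 179.1], 0.73)]
guard_edge [([241.2, 187.4], 0.6)]
yellow_tip []
bl
[... 660 characters left out ...]
8], 0.96)]
guard_edge []
yellow_tip []
black_1_tip []
stray_jar_mid [([233.0, 210.0], 0.51)]
tray [([133.6, 219.0], 0.67)]
tray_jar [([134.2, 239.0], 0.75)]
pepper_mill [([346.6, 176.1], 0.73)]
oil_bottle [([177.4, 158.3], 0.93)]
mug [([387.4, 203.3], 0.62)]
{'vfov': 65.70646984690485, 'cx': 253.15589275596537, 'cy': 191.49767185234424, 'tool_from_camera': array([[ 5.11500862e-04,  3.26264329e-01, -9.45278438e-01,
        -1.43192726e-01],
       [ 9.99999824e-01, -4.50820902e-04,  3.85509684e-04,
        -1.30769901e-03],
       [-3.00373220e-04, -9.45278469e-01, -3.26264503e-01,
        -8.35748250e-02],
       [ 0.00000000e+00,  0.00000000e+00,  0.00000000e+00,
         1.00000000e+00]])}
```

View pics/both.png

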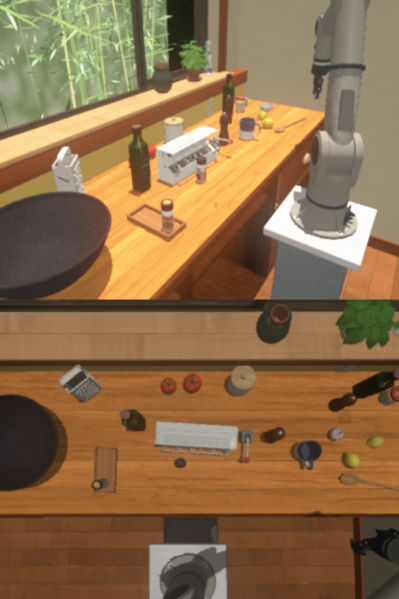

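```bash
cat > h.py <<'E'
from plant import ctrl
import cv2,numpy as np
from scipy.spatial.transform import Rotation as R
def cam(c,st=None):
    p=ctrl.camera_params(c); f=192/np.tan(np.radians(p["vfov"]/2))
    if c=="wrist":
        st=st or ctrl.state(); T=p["tool_from_camera"]; Rt=rot(st)
        return p,f,st["eef_pos"]+Rt@T[:3,3],Rt@T[:3,:3]
    return p,f,np.array(p["position"]),R.from_quat(p["attitude"],scalar_first=True).as_matrix()
def rot(st): return R.from_quat(st["ee_rot"],scalar_first=True).as_matrix()
def ray(c,px,st=None):
    p,f,o,M=cam(c,st); u=np.array([px[0]-p["cx"],px[1]-p["cy"]])/f
    if c=="wrist":
        r=np.hypot(*u); d=np.array([u[0]*np.sinc(r/np.pi)/1,-u[1]*np.sinc(r/np.pi),-np.cos(r)])
    else: d=np.array([u[0],-u[1],-1])
    return o,M@d
def at(c,px,z,st=None):
    o,d=ray(c,px,st); return o+d*(z-o[2])/d[2]
def proj(c,P,st=None):
    p,f,o,M=cam(c,st); q=M.T@(np.asarray(P)-o); q=np.array([q[0],-q[1],-q[2]])
    if c=="wrist":
        r=np.hypot(q[0],q[1]); s=np.arctan2(r,q[2])/max(r,1e-9)*f
    else: s=f/q[2]
    return np.array([p["cx"]+q[0]*s,p["cy"]+q[1]*s])
def tri(a,b):
    (o,d),(O,D)=a,b; d=d/np.linalg.norm(d);D=D/np.linalg.norm(D)
    s=np.linalg.lstsq(np.c_[d,-D],O-o,rcond=None)[0]; A=o+d*s[0];B=O+D*s[1]
    return (A+B)/2,np.linalg.norm(A-B)
E
python3 - <<'E'
from h import *
top=dict(panel=((251.9,178.3),.05),hood=((252.1,187.4),.142),hinge=((315.9,170.8),.06),jar=((233,210),.0525),tray=((133.6,219),0),tjar=((134.2,239),0),mill=((346.6,176.1),0),oil=((177.4,158.3),0),mug=((387.4,203.3),0))
sc=dict(panel=(245.2,202.4),hood=(251.2,179.7),hinge=(271.9,179.1),ball=(297.2,182.4),jar=(257,215.4),tray=(202.5,287.4),tjar=(215.6,292.3),mill=(288.1,183.9),oil=(181.1,237.5))
for k,(p,z) in top.items():
    print(k,at("top",p,z).round(3),*([x.round(3) for x in tri(ray("top",p),ray("scene",sc[k]))] if k in sc else []))
print(at("scene",sc["ball"],.077))
ims=[]
im=ctrl.read_camera("top")
for l in("panel","tray"):
    for d in ctrl.cut_out("top",l)[:2]:
        print(l,d["conf"],d["extent"],cv2.minAreaRect(np.argwhere(d["mask"])[:,::-1].astype(np.float32)))
im2=ctrl.read_camera("scene")
a=cv2.resize(im[130:260,110:400],None,fx=2.7,fy=2.7,interpolation=3)
b=cv2.resize(im2[145:255,180:380],(783,236*783//783+0) if 0 else None,fx=2.2,fy=2.2,interpolation=3)
b=cv2.copyMakeBorder(b,0,0,0,a.shape[1]-b.shape[1],0)
cv2.imwrite("pics/crop.png",np.vstack([a,b])[:,:,::-1])
E
```

```text
panel [ 0.584 -0.037  0.05 ] [ 0.583 -0.037  0.052] 0.003
hood [ 0.55  -0.037  0.142] [ 0.552 -0.035  0.145] 0.005
hinge [ 0.606 -0.238  0.06 ] [ 0.604 -0.24   0.059] 0.006
jar [0.484 0.023 0.052] [0.487 0.025 0.059] 0.007
tray [0.456 0.351 0.   ] [0.452 0.348 0.003] 0.008
tjar [0.39  0.349 0.   ] [0.396 0.348 0.012] 0.011
mill [ 0.595 -0.349  0.   ] [ 0.593 -0.35  -0.001] 0.004
oil [0.655 0.209 0.   ] [0.654 0.207 0.013] 0.0
mug [ 0.505 -0.481  0.   ]
[ 0.48782671 -0.23259175  0.077     ]
panel 0.55 [207.8, 186.3, 88.0, 14.1] ((250.38461303710938, 192.076904296875), (87.19886779785156, 8.542383193969727), 3.1798300743103027)
tray 0.76 [119.9, 187.1, 30.7, 59.2] ((134.63116455078125, 217.9912109375), (30.062908172607422, 59.982994079589844), 1.3639274835586548)
tray 0.45 [153.3, 141.0, 34.0, 26.3] ((170.0, 154.0), (28.0, 32.0), 90.0)
```

View pics/crop.png

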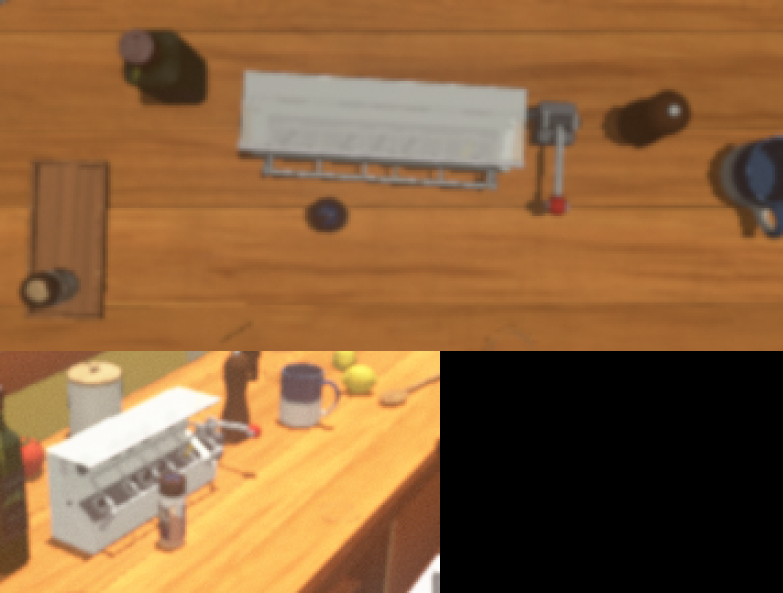

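```bash
cat >> h.py <<'E'
def go(pos,Rd,st=None):
    "shift (tool axes, rotation first) and turn to a TCP pose"
    st=st or ctrl.state(); M=rot(st); w=R.from_matrix(M.T@Rd).as_rotvec(); d=np.asarray(pos)-st["eef_pos"]
    print("t",round(st["t"],2),"tcp",st["eef_pos"].round(4),"gap",round(st["finger_gap"]*85.4,1),"F",np.round(st["contact_force"],1))
    print(" turn",w.round(4),"shift after turn",(Rd.T@d).round(4),"shift before turn",(M.T@d).round(4),"rows min",max(np.linalg.norm(d)/.0417,np.linalg.norm(w)/.125).round(2))
def tool(yaw=0,pitch=0):
    "tool down, y along world y turned by yaw; pitch>0 tips the fingers' ends forward (+x)"
    c,s=np.cos(pitch),np.sin(pitch)
    M=np.array([[s,0,c],[0,1,0],[-c,0,s]])
    return R.from_euler("z",yaw).as_matrix()@M
E
python3 - <<'E'
from h import *
st=ctrl.state(); print(rot(st).round(3)); go((.482,.022,.20),tool())
k=2.7;o=np.array([110,130])
f=lambda u,z:at("top",np.array(u)/k+o,z).round(4)
for a,b,z in [((240,152),(522,167),.142),((265,170),(495,188),.09),((245,70),(525,92),.138)]:
    A,B=f(a,z),f(b,z); print(A,B,np.degrees(np.arctan2(A[0]-B[0],A[1]-B[1])))
print("ball",f((557,205),.077),"hinge",f((557,122),.07),"jartop",f((327,214),.105))
E
```

```text
[[ 0.     0.363 -0.932]
 [-0.    -0.932 -0.363]
 [-1.     0.     0.   ]]
t 1.6 tcp [ 0.2362 -0.6056  0.2313] gap 85.3 F [-0.2 -0.4 -0.3]
 turn [-2.7697e+00  1.0000e-04 -0.0000e+00] shift after turn [0.0313 0.6276 0.2458] shift before turn [ 0.0313 -0.4954 -0.4571] rows min 22.16
[0.5536 0.12   0.142 ] [ 0.5363 -0.1874  0.142 ] 3.2211206483530743
[0.5362 0.098  0.09  ] [ 0.5149 -0.1633  0.09  ] 4.660190333912004
[0.6441 0.1154 0.138 ] [ 0.6189 -0.1921  0.138 ] 4.684989588021119
ball [ 0.4956 -0.2355  0.077 ] hinge [ 0.5917 -0.2378  0.07  ] jartop [0.486  0.0268 0.105 ]
```

Request:
drive_tool:
  steps:
    - {"dy": -0.029,"dz": -0.027}
    - {"dy": -0.029,"dz": -0.027}
    - {"dy": -0.029,"dz": -0.027}
    - {"dy": -0.029,"dz": -0.027}
    - {"dy": -0.029,"dz": -0.027}
    - {"dy": -0.029,"dz": -0.027}
    - {"dy": -0.029,"dz": -0.027}
    - {"dy": -0.029,"dz": -0.027}

```text
validation failed for argument at $.st...
```

Request:
drive_tool:
  steps:
    - {"dy": -0.029,"dz": -0.027}
    - {"dy": -0.029,"dz": -0.027}
    - {"dy": -0.029,"dz": -0.027}
    - {"dy": -0.029,"dz": -0.027}
    - {"dy": -0.029,"dz": -0.027}
    - {"dy": -0.029,"dz": -0.027}
    - {"dy": -0.029,"dz": -0.027}
    - {"dy": -0.029,"dz": -0.027}

```text
validation failed for argument at $.st...
```

Request:
drive_tool:
  steps:
    - {"wx": -0.12}
    - {"wx": -0.12}
    - {"wx": -0.12}
    - {"wx": -0.12}
    - {"wx": -0.12}
    - {"wx": -0.12}
    - {"wx": -0.12}
    - {"wx": -0.12}

```text
validation failed for argument at $.st...
```

Request:
drive_tool:
  steps:
    - {"wx": -0.12}
    - {"wx": -0.12}
    - {"wx": -0.12}
    - {"wx": -0.12}
    - {"wx": -0.12}
    - {"wx": -0.12}
    - {"wx": -0.12}
    - {"wx": -0.12}

```text
validation failed for argument at $.st...
```

Request:
drive_tool:
  steps:
    - {"wx": -0.12}
    - {"wx": -0.12}
    - {"wx": -0.12}
    - {"wx": -0.12}
    - {"wx": -0.12}
    - {"wx": -0.12}
    - {"wx": -0.12}

```text
validation failed for argument at $.st...
```

```bash
cat > look.py <<'E'
from h import *; import sys
st=ctrl.state(); im=ctrl.read_camera("wrist"); cv2.imwrite(f"pics/{sys.argv[1]}.png",im[:,:,::-1])
print("t",st["t"],"q",st["q"].round(2),"tcp",st["eef_pos"].round(4))
for l in sys.argv[2:]:
    l,z=l.split(":")
    print(l,[(np.round(d["pixel"],1).tolist(),round(d["conf"],2),at("wrist",d["pixel"],float(z),st).round(4)) for d in ctrl.place_of("wrist",l)][:6])
E
python3 look.py w1 stray_jar_mid:.0525 panel:.05 hood_edge:.142 lever_ball:.077 yellow_tip:.07 black_1_tip:.07 guard_edge:.1
python3 -c "
from h import *
go((.485,.025,.20),tool())"
```

```text
t 1.6 q [ 1.1   0.4   0.05  1.54 -0.02  1.21 -0.05] tcp [ 0.2362 -0.6056  0.2313]
stray_jar_mid []
panel []
hood_edge []
lever_ball []
yellow_tip []
black_1_tip []
guard_edge []
t 2.0 tcp [ 0.2362 -0.6056  0.2314] gap 85.5 F [ 0.4  0.8 -0.1]
 turn [-2.7697e+00  2.0000e-04 -1.0000e-04] shift after turn [0.0314 0.6306 0.2488] shift before turn [ 0.0313 -0.4971 -0.4609] rows min 22.16
```

View pics/w1.png

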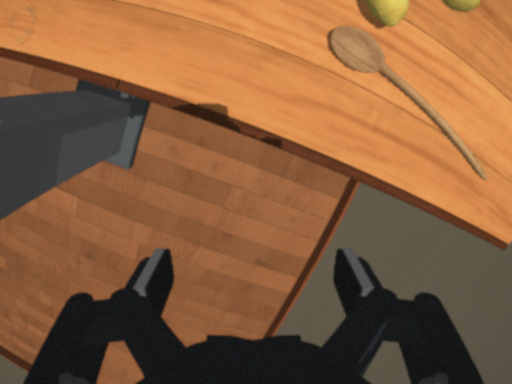

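The moves were refused, so the arm hasn't moved. The picture shows only the worktop edge, a spoon and the open fingers. I'll try a row with every key written out.

Request:
drive_tool:
  steps:
    - {"dx": 0,"dy": -0.029,"dz": -0.027,"wx": 0,"wy": 0,"wz": 0,"claw": 0.085}
    - {"dx": 0,"dy": -0.029,"dz": -0.027,"wx": 0,"wy": 0,"wz": 0,"claw": 0.085}
    - {"dx": 0,"dy": -0.029,"dz": -0.027,"wx": 0,"wy": 0,"wz": 0,"claw": 0.085}
    - {"dx": 0,"dy": -0.029,"dz": -0.027,"wx": 0,"wy": 0,"wz": 0,"claw": 0.085}
    - {"dx": 0,"dy": -0.029,"dz": -0.027,"wx": 0,"wy": 0,"wz": 0,"claw": 0.085}
    - {"dx": 0,"dy": -0.029,"dz": -0.027,"wx": 0,"wy": 0,"wz": 0,"claw": 0.085}
    - {"dx": 0,"dy": -0.029,"dz": -0.027,"wx": 0,"wy": 0,"wz": 0,"claw": 0.085}
    - {"dx": 0,"dy": -0.029,"dz": -0.027,"wx": 0,"wy": 0,"wz": 0,"claw": 0.085}

```text
t: 2.67
eef_pos: [0.3535, -0.3092, 0.2316]
ee_rot: [0.131, 0.695, 0.13, -0.695]
contact_force: [0.9, 0.1, 0.0]
finger_gap: 0.995
```

Request:
drive_tool:
  steps:
    - {"dx": 0,"dy": -0.029,"dz": -0.027,"wx": 0,"wy": 0,"wz": 0,"claw": 0.085}
    - {"dx": 0,"dy": -0.029,"dz": -0.027,"wx": 0,"wy": 0,"wz": 0,"claw": 0.085}
    - {"dx": 0,"dy": -0.029,"dz": -0.027,"wx": 0,"wy": 0,"wz": 0,"claw": 0.085}
    - {"dx": 0,"dy": -0.029,"dz": -0.027,"wx": 0,"wy": 0,"wz": 0,"claw": 0.085}
    - {"dx": 0,"dy": -0.029,"dz": -0.027,"wx": 0,"wy": 0,"wz": 0,"claw": 0.085}
    - {"dx": 0,"dy": -0.029,"dz": -0.027,"wx": 0,"wy": 0,"wz": 0,"claw": 0.085}
    - {"dx": 0,"dy": -0.029,"dz": -0.027,"wx": 0,"wy": 0,"wz": 0,"claw": 0.085}
    - {"dx": 0,"dy": -0.029,"dz": -0.027,"wx": 0,"wy": 0,"wz": 0,"claw": 0.085}

```text
t: 3.33
eef_pos: [0.4705, -0.0146, 0.2317]
ee_rot: [0.131, 0.695, 0.13, -0.695]
contact_force: [0.8, -0.3, 0.2]
finger_gap: 0.998
```

Request:
drive_tool:
  steps:
    - {"dx": 0,"dy": 0,"dz": 0,"wx": -0.12,"wy": 0,"wz": 0,"claw": 0.085}
    - {"dx": 0,"dy": 0,"dz": 0,"wx": -0.12,"wy": 0,"wz": 0,"claw": 0.085}
    - {"dx": 0,"dy": 0,"dz": 0,"wx": -0.12,"wy": 0,"wz": 0,"claw": 0.085}
    - {"dx": 0,"dy": 0,"dz": 0,"wx": -0.12,"wy": 0,"wz": 0,"claw": 0.085}
    - {"dx": 0,"dy": 0,"dz": 0,"wx": -0.12,"wy": 0,"wz": 0,"claw": 0.085}
    - {"dx": 0,"dy": 0,"dz": 0,"wx": -0.12,"wy": 0,"wz": 0,"claw": 0.085}
    - {"dx": 0,"dy": 0,"dz": 0,"wx": -0.12,"wy": 0,"wz": 0,"claw": 0.085}
    - {"dx": 0,"dy": 0,"dz": 0,"wx": -0.12,"wy": 0,"wz": 0,"claw": 0.085}

```text
t: 4.0
eef_pos: [0.4701, -0.0164, 0.2314]
ee_rot: [0.439, 0.555, 0.438, -0.555]
contact_force: [0.8, 0.0, -0.0]
finger_gap: 0.99
```

Request:
drive_tool:
  steps:
    - {"dx": 0,"dy": 0,"dz": 0,"wx": -0.12,"wy": 0,"wz": 0,"claw": 0.085}
    - {"dx": 0,"dy": 0,"dz": 0,"wx": -0.12,"wy": 0,"wz": 0,"claw": 0.085}
    - {"dx": 0,"dy": 0,"dz": 0,"wx": -0.12,"wy": 0,"wz": 0,"claw": 0.085}
    - {"dx": 0,"dy": 0,"dz": 0,"wx": -0.12,"wy": 0,"wz": 0,"claw": 0.085}
    - {"dx": 0,"dy": 0,"dz": 0,"wx": -0.12,"wy": 0,"wz": 0,"claw": 0.085}
    - {"dx": 0,"dy": 0,"dz": 0,"wx": -0.12,"wy": 0,"wz": 0,"claw": 0.085}
    - {"dx": 0,"dy": 0,"dz": 0,"wx": -0.12,"wy": 0,"wz": 0,"claw": 0.085}
    - {"dx": 0,"dy": 0,"dz": 0,"wx": -0.12,"wy": 0,"wz": 0,"claw": 0.085}

```text
t: 4.67
eef_pos: [0.4701, -0.0164, 0.2315]
ee_rot: [0.645, 0.29, 0.645, -0.29]
contact_force: [0.2, -0.1, 0.4]
finger_gap: 0.99
```

Request:
drive_tool:
  steps:
    - {"dx": 0,"dy": 0,"dz": 0,"wx": -0.12,"wy": 0,"wz": 0,"claw": 0.085}
    - {"dx": 0,"dy": 0,"dz": 0,"wx": -0.12,"wy": 0,"wz": 0,"claw": 0.085}
    - {"dx": 0,"dy": 0,"dz": 0,"wx": -0.12,"wy": 0,"wz": 0,"claw": 0.085}
    - {"dx": 0,"dy": 0,"dz": 0,"wx": -0.12,"wy": 0,"wz": 0,"claw": 0.085}
    - {"dx": 0,"dy": 0,"dz": 0,"wx": -0.12,"wy": 0,"wz": 0,"claw": 0.085}
    - {"dx": 0,"dy": 0,"dz": 0,"wx": -0.12,"wy": 0,"wz": 0,"claw": 0.085}
    - {"dx": 0,"dy": 0,"dz": 0,"wx": -0.12,"wy": 0,"wz": 0,"claw": 0.085}

```text
t: 5.25
eef_pos: [0.4701, -0.0164, 0.2315]
ee_rot: [0.707, 0.001, 0.707, -0.001]
contact_force: [-0.5, 0.0, -0.6]
finger_gap: 0.995
```

```bash
python3 look.py w2 stray_jar_mid:.0525 panel:.05 hood_edge:.142 lever_ball:.077 yellow_tip:.07 black_1_tip:.07 guard_edge:.1
python3 -c "
from h import *
go((.485,.025,.20),tool())"
```

```text
t 5.25 q [ 0.54  0.1  -0.63  1.93  0.07  1.13  1.45] tcp [ 0.4701 -0.0164  0.2315]
stray_jar_mid [([292.6, 180.8], 0.76, array([0.4834, 0.0296, 0.0525]))]
panel [([238.2, 257.9], 0.94, array([ 0.5865, -0.0348,  0.05  ]))]
hood_edge [([234.6, 273.7], 0.9, array([ 0.5471, -0.0331,  0.142 ])), ([274.8, 252.1], 0.59, array([0.5233, 0.0041, 0.142 ]))]
lever_ball [([72.3, 197.9], 0.79, array([ 0.4951, -0.2366,  0.077 ]))]
yellow_tip [([155.4, 243.2], 0.37, array([ 0.556 , -0.1342,  0.07  ]))]
black_1_tip [([218.0, 250.0], 0.49, array([ 0.5633, -0.0573,  0.07  ]))]
guard_edge [([233.3, 272.7], 0.33, array([ 0.5751, -0.0377,  0.1   ]))]
t 5.65 tcp [ 0.4701 -0.0164  0.2313] gap 84.8 F [-0.   0.2 -0.1]
 turn [-0.011   0.0001  0.0001] shift after turn [0.0313 0.0414 0.0149] shift before turn [0.0313 0.0415 0.0145] rows min 1.29
```

View pics/w2.png

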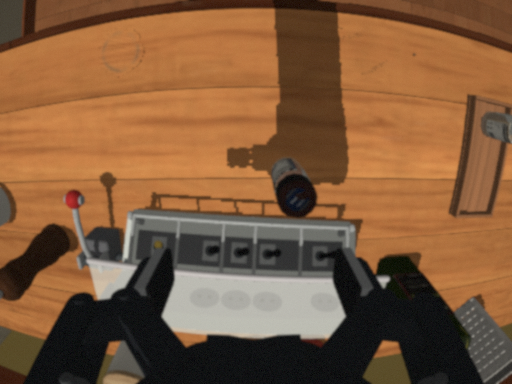

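The wrist picture shows the stray jar at about (292,190), with the guard, hood and lever ball (72,198). The yellow toggle is at the left (-y) end at (158,243), and four black toggles lean to the right. Now I'll grasp the jar.

Request:
drive_tool:
  steps:
    - {"dx": 0,"dy": 0.022,"dz": 0.007,"wx": -0.011,"wy": 0,"wz": 0,"claw": 0.085}
    - {"dx": 0.01,"dy": 0.0205,"dz": 0.007,"wx": 0,"wy": 0,"wz": 0,"claw": 0.085}
    - {"dx": 0.035,"dy": 0,"dz": 0,"wx": 0,"wy": 0,"wz": 0,"claw": 0.085}
    - {"dx": 0.035,"dy": 0,"dz": 0,"wx": 0,"wy": 0,"wz": 0,"claw": 0.085}
    - {"dx": 0.035,"dy": 0,"dz": 0,"wx": 0,"wy": 0,"wz": 0,"claw": 0.085}
    - {"dx": 0.035,"dy": 0,"dz": 0,"wx": 0,"wy": 0,"wz": 0,"claw": 0.085}
    - {"dx": 0.023,"dy": 0,"dz": 0,"wx": 0,"wy": 0,"wz": 0,"claw": 0.085}
    - {"dx": 0,"dy": 0,"dz": 0,"wx": 0,"wy": 0,"wz": 0,"claw": 0.03}
  force: 35

```text
t: 6.32
eef_pos: [0.4801, 0.0256, 0.0539]
ee_rot: [0.704, -0.0, 0.711, 0.0]
contact_force: [-0.9, -0.5, -0.1]
finger_gap: 0.88
```

Request:
drive_tool:
  steps:
    - {"dx": 0,"dy": 0,"dz": 0,"wx": 0,"wy": 0,"wz": 0,"claw": 0.03}
    - {"dx": 0,"dy": 0,"dz": 0,"wx": 0,"wy": 0,"wz": 0,"claw": 0.03}
    - {"dx": 0,"dy": 0,"dz": 0,"wx": 0,"wy": 0,"wz": 0,"claw": 0.03}
    - {"dx": 0,"dy": 0,"dz": 0,"wx": 0,"wy": 0,"wz": 0,"claw": 0.03}
    - {"dx": 0,"dy": 0,"dz": 0,"wx": 0,"wy": 0,"wz": 0,"claw": 0.03}
    - {"dx": 0,"dy": 0,"dz": 0,"wx": 0,"wy": 0,"wz": 0,"claw": 0.03}

```text
t: 6.82
eef_pos: [0.4863, 0.0262, 0.0603]
ee_rot: [0.709, -0.0, 0.706, 0.0]
contact_force: [0.0, -0.8, 6.8]
finger_gap: 0.468
```

Request:
drive_tool:
  steps:
    - {"dx": -0.02,"dy": 0,"dz": 0,"wx": 0,"wy": 0,"wz": 0,"claw": 0.03}
    - {"dx": -0.03,"dy": 0,"dz": 0,"wx": 0,"wy": 0,"wz": 0,"claw": 0.03}
    - {"dx": -0.03,"dy": 0,"dz": -0.01,"wx": 0,"wy": 0,"wz": 0,"claw": 0.03}
    - {"dx": 0,"dy": 0,"dz": 0,"wx": 0,"wy": 0,"wz": 0,"claw": 0.03}

```text
t: 7.15
eef_pos: [0.4768, 0.0267, 0.1435]
ee_rot: [0.71, -0.001, 0.704, 0.0]
contact_force: [0.2, -0.3, -1.3]
finger_gap: 0.47
```

```bash
python3 look.py w3 stray_jar_mid:.1325 tray:0 tray_jar:0
python3 - <<'E'
from h import *
for d in ctrl.cut_out("wrist","tray")[:1]:
    print(d["conf"],d["extent"])
go((.50,.35,.14),tool())
E
```

```text
t 7.15 q [ 0.45  0.23 -0.67  2.03  0.18  0.93  1.26] tcp [0.4768 0.0267 0.1435]
stray_jar_mid [([252.5, 245.2], 0.62, array([0.4785, 0.0274, 0.1325])), ([32.3, 287.7], 0.23, array([ 0.5304, -0.1567,  0.1325]))]
tray [([497.1, 168.5], 0.57, array([0.4598, 0.3426, 0.    ]))]
tray_jar [([251.4, 241.6], 0.55, array([0.5502, 0.0259, 0.    ]))]
0.81 [457.7, 88.3, 54.3, 153.5]
t 7.4 tcp [0.4733 0.0257 0.1373] gap 39.7 F [-0.1 -0.5 -1.5]
 turn [ 0.0011 -0.0021  0.0003] shift after turn [-0.0027  0.3243  0.0267] shift before turn [-0.0029  0.3243  0.027 ] rows min 7.8
```

View pics/w3.png

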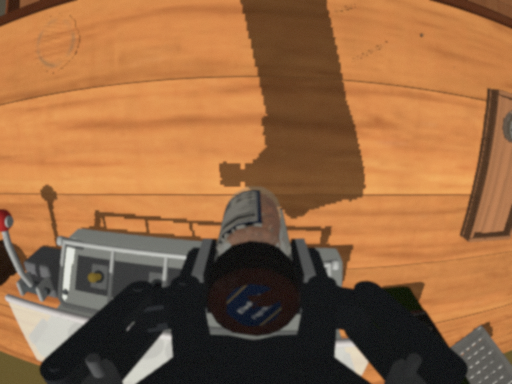

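The jar is held upright, with its cap at (254,290). The tray is at the right edge. I'll carry it there.

Request:
drive_tool:
  steps:
    - {"dx": 0,"dy": 0.04,"dz": 0,"wx": 0,"wy": 0,"wz": 0,"claw": 0.03}
    - {"dx": 0,"dy": 0.04,"dz": 0.004,"wx": 0,"wy": 0,"wz": 0,"claw": 0.03}
    - {"dx": 0,"dy": 0.04,"dz": 0.004,"wx": 0,"wy": 0,"wz": 0,"claw": 0.03}
    - {"dx": 0,"dy": 0.04,"dz": 0.004,"wx": 0,"wy": 0,"wz": 0,"claw": 0.03}
    - {"dx": 0,"dy": 0.04,"dz": 0.004,"wx": 0,"wy": 0,"wz": 0,"claw": 0.03}
    - {"dx": 0,"dy": 0.04,"dz": 0.004,"wx": 0,"wy": 0,"wz": 0,"claw": 0.03}
    - {"dx": 0,"dy": 0.04,"dz": 0.003,"wx": 0,"wy": 0,"wz": 0,"claw": 0.03}
    - {"dx": 0,"dy": 0.03,"dz": 0.003,"wx": 0,"wy": 0,"wz": 0,"claw": 0.03}

```text
t: 8.07
eef_pos: [0.4984, 0.3398, 0.1366]
ee_rot: [0.706, -0.001, 0.708, 0.002]
contact_force: [0.6, 0.0, -1.0]
finger_gap: 0.466
```

```bash
python3 look.py w4 stray_jar_mid:.13 tray:0 tray_jar:0
python3 - <<'E'
from h import *
d=ctrl.cut_out("wrist","tray")[0]; st=ctrl.state()
print(d["conf"],d["extent"]); m=d["mask"].astype(np.uint8)
c=max(cv2.findContours(m,0,2)[0],key=cv2.contourArea)[:,0]
P=np.array([at("wrist",p,.015,st)[:2] for p in c],np.float32); print(cv2.minAreaRect(P))
go((.50,.35,.067),tool())
E
```

```text
t 8.0667 q [-0.12  0.49 -0.72  1.74  0.36  1.06  0.61] tcp [0.4984 0.3398 0.1366]
stray_jar_mid [([252.8, 243.8], 0.91, array([0.4965, 0.3407, 0.13  ]))]
tray [([257.9, 142.6], 0.91, array([0.4602, 0.3454, 0.    ]))]
tray_jar []
0.57 [205.8, 38.4, 111.2, 198.5]
((0.458861768245697, 0.3396682143211365), (0.09275330603122711, 0.19283746182918549), 88.12775421142578)
t 8.32 tcp [0.4993 0.3348 0.1365] gap 39.8 F [-0.3 -0.8 -2.1]
 turn [ 0.0012 -0.0026  0.0026] shift after turn [0.0695 0.0152 0.0007] shift before turn [0.0694 0.0154 0.0009] rows min 1.71
```

View pics/w4.png

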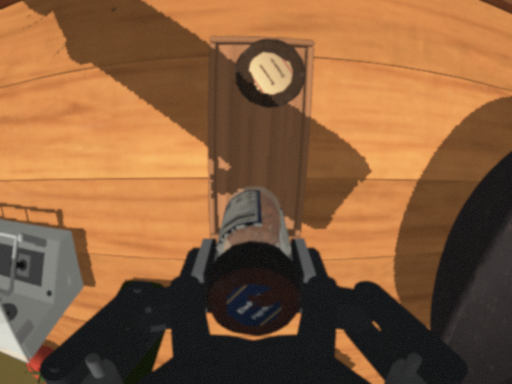

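The picture shows the jar over the free +x half of the tray, with the brown-capped jar at (270,73). I'll lower it.

Request:
drive_tool:
  steps:
    - {"dx": 0.02,"dy": 0.009,"dz": 0,"wx": 0,"wy": 0,"wz": 0,"claw": 0.03}
    - {"dx": 0.02,"dy": 0,"dz": 0,"wx": 0,"wy": 0,"wz": 0,"claw": 0.03}
    - {"dx": 0.017,"dy": 0,"dz": 0,"wx": 0,"wy": 0,"wz": 0,"claw": 0.03}
    - {"dx": 0.006,"dy": 0,"dz": 0,"wx": 0,"wy": 0,"wz": 0,"claw": 0.03}
    - {"dx": 0.004,"dy": 0,"dz": 0,"wx": 0,"wy": 0,"wz": 0,"claw": 0.03}
    - {"dx": 0,"dy": 0,"dz": 0,"wx": 0,"wy": 0,"wz": 0,"claw": 0.03}
    - {"dx": 0,"dy": 0,"dz": 0,"wx": 0,"wy": 0,"wz": 0,"claw": 0.03}

```text
t: 8.9
eef_pos: [0.5005, 0.3447, 0.0719]
ee_rot: [0.707, 0.0, 0.707, 0.0]
contact_force: [-0.3, 0.3, -1.9]
finger_gap: 0.467
```

Request:
drive_tool:
  steps:
    - {"dx": 0.002,"dy": 0,"dz": 0,"wx": 0,"wy": 0,"wz": 0,"claw": 0.03}
    - {"dx": 0.002,"dy": 0,"dz": 0,"wx": 0,"wy": 0,"wz": 0,"claw": 0.03}
    - {"dx": 0,"dy": 0,"dz": 0,"wx": 0,"wy": 0,"wz": 0,"claw": 0.03}
    - {"dx": 0,"dy": 0,"dz": 0,"wx": 0,"wy": 0,"wz": 0,"claw": 0.03}

```text
t: 9.23
eef_pos: [0.5, 0.3451, 0.0675]
ee_rot: [0.707, -0.0, 0.707, 0.0]
contact_force: [-0.4, -0.0, -2.5]
finger_gap: 0.467
```

Request:
drive_tool:
  steps:
    - {"dx": 0.002,"dy": 0,"dz": 0,"wx": 0,"wy": 0,"wz": 0,"claw": 0.03}
    - {"dx": 0.002,"dy": 0,"dz": 0,"wx": 0,"wy": 0,"wz": 0,"claw": 0.03}
    - {"dx": 0,"dy": 0,"dz": 0,"wx": 0,"wy": 0,"wz": 0,"claw": 0.03}
    - {"dx": 0,"dy": 0,"dz": 0,"wx": 0,"wy": 0,"wz": 0,"claw": 0.03}

```text
t: 9.57
eef_pos: [0.5004, 0.3456, 0.0664]
ee_rot: [0.708, -0.001, 0.706, 0.0]
contact_force: [-4.3, -3.6, 15.7]
finger_gap: 0.47
```

Contact. Release, then rise.

Request:
drive_tool:
  steps:
    - {"dx": -0.002,"dy": 0,"dz": 0,"wx": 0,"wy": 0,"wz": 0,"claw": 0.03}
    - {"dx": 0,"dy": 0,"dz": 0,"wx": 0,"wy": 0,"wz": 0,"claw": 0.06}
    - {"dx": 0,"dy": 0,"dz": 0,"wx": 0,"wy": 0,"wz": 0,"claw": 0.075}
    - {"dx": 0,"dy": 0,"dz": 0,"wx": 0,"wy": 0,"wz": 0,"claw": 0.075}
    - {"dx": 0,"dy": 0,"dz": 0,"wx": 0,"wy": 0,"wz": 0,"claw": 0.075}
    - {"dx": 0,"dy": 0,"dz": 0,"wx": 0,"wy": 0,"wz": 0,"claw": 0.075}
    - {"dx": -0.01,"dy": 0,"dz": 0,"wx": 0,"wy": 0,"wz": 0,"claw": 0.075}
    - {"dx": -0.02,"dy": 0,"dz": 0,"wx": 0,"wy": 0,"wz": 0,"claw": 0.075}

```text
t: 10.23
eef_pos: [0.4983, 0.3437, 0.0935]
ee_rot: [0.706, -0.002, 0.709, -0.001]
contact_force: [-1.0, 0.4, -1.1]
finger_gap: 0.882
```

Request:
drive_tool:
  steps:
    - {"dx": -0.04,"dy": 0,"dz": 0,"wx": 0,"wy": 0,"wz": 0,"claw": 0.075}
    - {"dx": -0.04,"dy": 0,"dz": 0,"wx": 0,"wy": 0,"wz": 0,"claw": 0.075}
    - {"dx": -0.03,"dy": 0,"dz": -0.01,"wx": 0,"wy": 0,"wz": 0,"claw": 0.06}
    - {"dx": -0.02,"dy": -0.03,"dz": -0.02,"wx": 0,"wy": 0,"wz": 0,"claw": 0.06}
    - {"dx": 0,"dy": -0.035,"dz": -0.02,"wx": 0,"wy": 0,"wz": 0,"claw": 0.06}
    - {"dx": 0,"dy": -0.035,"dz": -0.02,"wx": 0,"wy": 0,"wz": 0,"claw": 0.06}
    - {"dx": 0,"dy": -0.04,"dz": -0.01,"wx": 0,"wy": 0,"wz": 0,"claw": 0.06}
    - {"dx": 0,"dy": -0.04,"dz": 0,"wx": 0,"wy": 0,"wz": 0,"claw": 0.06}

```text
t: 10.9
eef_pos: [0.4174, 0.1644, 0.2258]
ee_rot: [0.707, -0.002, 0.707, 0.001]
contact_force: [2.5, -0.5, 0.3]
finger_gap: 0.703
```

```bash
python3 look.py w5 stray_jar_mid:.0585 tray:0 tray_jar:0
python3 - <<'E'
from h import *
go((.495,-.236,.1),tool())
E
```

```text
t 10.9 q [ 0.25  0.07 -0.74  1.98  0.05  1.11  1.05] tcp [0.4174 0.1644 0.2258]
stray_jar_mid [([395.4, 233.9], 0.72, array([0.4956, 0.3471, 0.0585]))]
tray [([380.7, 191.6], 0.73, array([0.4587, 0.344 , 0.    ]))]
tray_jar [([394.1, 153.6], 0.74, array([0.4038, 0.3574, 0.    ]))]
t 11.1 tcp [0.4203 0.1641 0.226 ] gap 59.9 F [-0.1  1.3 -0.2]
 turn [-0.0016  0.0016  0.0004] shift after turn [ 0.126  -0.4001  0.0747] shift before turn [ 0.1263 -0.3999  0.0751] rows min 10.22
```

View pics/w5.png

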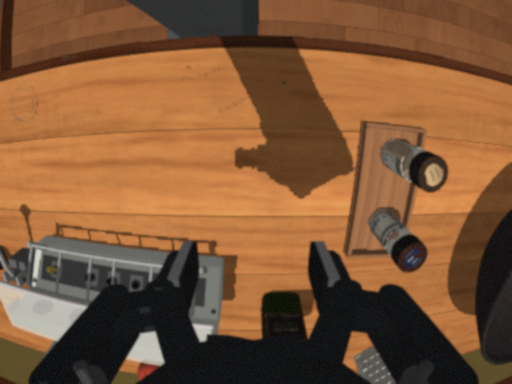

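The picture shows both jars upright in the tray: the stray one at (400,240) and the brown-capped one at (415,165). On to the lever ball.

Request:
drive_tool:
  steps:
    - {"dx": 0,"dy": -0.04,"dz": 0.007,"wx": 0,"wy": 0,"wz": 0,"claw": 0.05}
    - {"dx": 0,"dy": -0.04,"dz": 0.007,"wx": 0,"wy": 0,"wz": 0,"claw": 0.05}
    - {"dx": 0,"dy": -0.04,"dz": 0.007,"wx": 0,"wy": 0,"wz": 0,"claw": 0.05}
    - {"dx": 0,"dy": -0.04,"dz": 0.007,"wx": 0,"wy": 0,"wz": 0,"claw": 0.05}
    - {"dx": 0,"dy": -0.04,"dz": 0.007,"wx": 0,"wy": 0,"wz": 0,"claw": 0.05}
    - {"dx": 0,"dy": -0.04,"dz": 0.007,"wx": 0,"wy": 0,"wz": 0,"claw": 0.05}
    - {"dx": 0,"dy": -0.04,"dz": 0.007,"wx": 0,"wy": 0,"wz": 0,"claw": 0.05}
    - {"dx": 0,"dy": -0.04,"dz": 0.007,"wx": 0,"wy": 0,"wz": 0,"claw": 0.05}

```text
t: 11.77
eef_pos: [0.478, -0.155, 0.2258]
ee_rot: [0.708, -0.002, 0.707, 0.002]
contact_force: [0.5, 0.2, 0.3]
finger_gap: 0.59
```

Request:
drive_tool:
  steps:
    - {"dx": 0,"dy": -0.04,"dz": 0.009,"wx": 0,"wy": 0,"wz": 0,"claw": 0.05}
    - {"dx": 0,"dy": -0.04,"dz": 0.01,"wx": 0,"wy": 0,"wz": 0,"claw": 0.05}
    - {"dx": 0.035,"dy": 0,"dz": 0,"wx": 0.07,"wy": 0,"wz": 0,"claw": 0.05}
    - {"dx": 0.035,"dy": 0,"dz": 0,"wx": 0,"wy": 0,"wz": 0,"claw": 0.05}
    - {"dx": 0,"dy": 0,"dz": 0,"wx": 0,"wy": 0,"wz": 0,"claw": 0.05}
    - {"dx": 0,"dy": 0,"dz": 0,"wx": 0,"wy": 0,"wz": 0,"claw": 0.05}

```text
t: 12.27
eef_pos: [0.4955, -0.2328, 0.1541]
ee_rot: [0.706, 0.024, 0.708, -0.022]
contact_force: [0.9, 0.5, 0.7]
finger_gap: 0.586
```

```bash
python3 look.py w6 lever_ball:.077 lever_hinge:.06 pepper_mill:0 panel:.05 guard_edge:.1
python3 - <<'E'
from h import *
go((.495,-.236,.058),tool(-.07))
E
```

```text
t 12.2667 q [ 0.67  0.31 -0.37  1.86  0.13  1.    1.75] tcp [ 0.4955 -0.2328  0.1541]
lever_ball []
lever_hinge [([253.1, 288.4], 0.74, array([ 0.593 , -0.2379,  0.06  ]))]
pepper_mill [([161.1, 261.9], 0.96, array([ 0.5952, -0.35  ,  0.    ]))]
panel [([432.8, 255.1], 0.69, array([ 0.5839, -0.0352,  0.05  ]))]
guard_edge [([460.1, 277.0], 0.64, array([ 0.582 , -0.0301,  0.1   ]))]
t 12.57 tcp [ 0.497  -0.2349  0.1573] gap 50.2 F [ 0.4  0.  -0.3]
 turn [0.0022 0.0034 0.0014] shift after turn [ 0.0993 -0.0013 -0.0019] shift before turn [ 0.0993 -0.0011 -0.0022] rows min 2.38
```

View pics/w6.png

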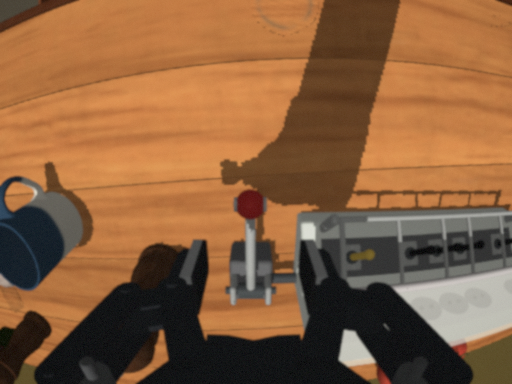

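The red ball shows at (250,204), centred between the fingers and in line with them. I'll work out where it is.

Run:
```python
from h import *
st=ctrl.state(); im=ctrl.read_camera("wrist").astype(int)
m=(im[...,0]>110)&(im[...,1]<50)&(im[...,2]<60); m[:150]=0;m[260:]=0
ys,xs=np.nonzero(m[:,200:300]); px=(xs.mean()+200,ys.mean()); b=at("wrist",px,.077,st); print(px,b,len(xs))
go(b-[0,0,.0187],tool(-.07))
```

```text
(np.float64(nan), np.float64(nan)) [nan nan nan] 0
t 12.62 tcp [ 0.4966 -0.235   0.157 ] gap 50.1 F [-0.4  0.4 -0.3]
 turn [0.0018 0.0027 0.0013] shift after turn [nan nan nan] shift before turn [nan nan nan] rows min nan<stdin>:4: RuntimeWarning: Mean of empty slice.
  ret = ret.dtype.type(ret / rcount)
```

Run:
```python
from h import *
st=ctrl.state(); im=ctrl.read_camera("wrist").astype(int)
m=(im[...,0]>2.5*im[...,1])&(im[...,0]>60); s=m[180:225,225:280]
ys,xs=np.nonzero(s); px=(xs.mean()+225,ys.mean()+180); b=at("wrist",px,.077,st); print(px,b,len(xs))
go(b-[0,0,.0187],tool(-.07))
```

```text
(np.float64(252.91915641476274), np.float64(200.73462214411248)) [ 0.496381   -0.23418246  0.077     ] 569
t 12.67 tcp [ 0.4963 -0.235   0.1566] gap 50.0 F [ 0.2 -0.4  0.5]
 turn [0.0016 0.0021 0.0011] shift after turn [0.0983 0.0008 0.0001] shift before turn [ 0.0983  0.0009 -0.0001] rows min 2.36
```

Request:
drive_tool:
  steps:
    - {"dx": 0.035,"dy": 0.001,"dz": 0,"wx": 0,"wy": 0,"wz": 0,"claw": 0.05}
    - {"dx": 0.035,"dy": 0,"dz": 0,"wx": 0,"wy": 0,"wz": 0,"claw": 0.05}
    - {"dx": 0.028,"dy": 0,"dz": 0,"wx": 0,"wy": 0,"wz": 0,"claw": 0.05}
    - {"dx": 0,"dy": 0,"dz": 0,"wx": 0,"wy": 0,"wz": 0,"claw": 0.05}
    - {"dx": 0,"dy": 0,"dz": 0,"wx": 0,"wy": 0,"wz": 0,"claw": 0.012}
    - {"dx": 0,"dy": 0,"dz": 0,"wx": 0,"wy": 0,"wz": 0,"claw": 0.012}
    - {"dx": 0,"dy": 0,"dz": 0,"wx": 0,"wy": 0,"wz": 0,"claw": 0.012}
    - {"dx": 0,"dy": 0,"dz": 0,"wx": 0,"wy": 0,"wz": 0,"claw": 0.012}
  force: 25

```text
t: 13.33
eef_pos: [0.4971, -0.2352, 0.0595]
ee_rot: [0.708, 0.024, 0.705, -0.025]
contact_force: [0.3, -1.1, 0.8]
finger_gap: 0.261
```

Run:
```python
from h import *
go((.496,-.234,.058),tool(-.07))
p=np.linspace(.17,1.41,13); print(np.c_[-100*np.diff(np.sin(p)),-100*np.diff(np.cos(p))].round(1).tolist())
```

```text
t 13.33 tcp [ 0.4971 -0.2352  0.0595] gap 22.3 F [ 0.3 -1.1  0.8]
 turn [0.0006 0.0039 0.0023] shift after turn [ 0.0015  0.0012 -0.0012] shift before turn [ 0.0015  0.0012 -0.0012] rows min 0.05
[[-10.1, 2.3], [-9.8, 3.3], [-9.4, 4.3], [-8.9, 5.2], [-8.3, 6.1], [-7.6, 7.0], [-6.9, 7.7], [-6.0, 8.4], [-5.2, 9.0], [-4.2, 9.4], [-3.2, 9.8], [-2.2, 10.1]]
```

Gripped, with a gap of 22 mm. Lifting along the arc.

Request:
drive_tool:
  steps:
    - {"dx": -0.0101,"dy": 0,"dz": 0.0023,"wx": 0,"wy": 0,"wz": 0,"claw": 0.012}
    - {"dx": -0.0098,"dy": 0,"dz": 0.0033,"wx": 0,"wy": 0,"wz": 0,"claw": 0.012}
    - {"dx": -0.0094,"dy": 0,"dz": 0.0043,"wx": 0,"wy": 0,"wz": 0,"claw": 0.012}
    - {"dx": -0.0089,"dy": 0,"dz": 0.0052,"wx": 0,"wy": 0,"wz": 0,"claw": 0.012}
    - {"dx": -0.0083,"dy": 0,"dz": 0.0061,"wx": 0,"wy": 0,"wz": 0,"claw": 0.012}
    - {"dx": -0.0076,"dy": 0,"dz": 0.007,"wx": 0,"wy": 0,"wz": 0,"claw": 0.012}

```text
t: 13.83
eef_pos: [0.5246, -0.2369, 0.1129]
ee_rot: [0.707, 0.024, 0.706, -0.025]
contact_force: [4.1, -5.2, -7.6]
finger_gap: 0.255
```

Request:
drive_tool:
  steps:
    - {"dx": -0.0069,"dy": 0,"dz": 0.0077,"wx": 0,"wy": 0,"wz": 0,"claw": 0.012}
    - {"dx": -0.006,"dy": 0,"dz": 0.0084,"wx": 0,"wy": 0,"wz": 0,"claw": 0.012}
    - {"dx": -0.0052,"dy": 0,"dz": 0.009,"wx": 0,"wy": 0,"wz": 0,"claw": 0.012}
    - {"dx": -0.0042,"dy": 0,"dz": 0.0094,"wx": 0,"wy": 0,"wz": 0,"claw": 0.012}
    - {"dx": -0.0032,"dy": 0,"dz": 0.0098,"wx": 0,"wy": 0,"wz": 0,"claw": 0.012}
    - {"dx": -0.0022,"dy": 0,"dz": 0.0101,"wx": 0,"wy": 0,"wz": 0,"claw": 0.012}
    - {"dx": 0,"dy": 0,"dz": 0,"wx": 0,"wy": 0,"wz": 0,"claw": 0.012}
    - {"dx": 0,"dy": 0,"dz": 0,"wx": 0,"wy": 0,"wz": 0,"claw": 0.012}

```text
t: 14.5
eef_pos: [0.5761, -0.2403, 0.1401]
ee_rot: [0.705, 0.024, 0.709, -0.025]
contact_force: [-4.6, -3.5, 4.0]
finger_gap: 0.26
```

Request:
drive_tool:
  steps:
    - {"dx": 0,"dy": 0,"dz": 0,"wx": 0,"wy": 0,"wz": 0,"claw": 0.05}
    - {"dx": 0,"dy": 0,"dz": 0,"wx": 0,"wy": 0,"wz": 0,"claw": 0.05}
    - {"dx": 0,"dy": 0,"dz": 0,"wx": 0,"wy": 0,"wz": 0,"claw": 0.05}
    - {"dx": 0,"dy": 0,"dz": 0,"wx": 0,"wy": 0,"wz": 0,"claw": 0.05}
    - {"dx": -0.02,"dy": 0,"dz": 0,"wx": 0,"wy": 0,"wz": 0,"claw": 0.05}
    - {"dx": -0.035,"dy": 0,"dz": 0,"wx": 0,"wy": 0,"wz": 0,"claw": 0.05}
    - {"dx": -0.035,"dy": 0,"dz": -0.02,"wx": 0,"wy": 0,"wz": 0,"claw": 0.05}
    - {"dx": -0.01,"dy": 0.02,"dz": -0.03,"wx": 0,"wy": 0,"wz": 0,"claw": 0.05}

```text
t: 15.17
eef_pos: [0.5333, -0.2201, 0.2444]
ee_rot: [0.71, 0.024, 0.703, -0.027]
contact_force: [-0.2, -0.5, 0.9]
finger_gap: 0.584
```

```bash
cat >> h.py <<'E'
YAW=-.07; O=np.array([.585,-.036,.05]); _f=np.array([np.cos(YAW),np.sin(YAW),0]); _u=np.array([0,0,1.]); c35,s35=np.cos(np.radians(35)),np.sin(np.radians(35))
PX=np.array([_f*c35+_u*s35, [-np.sin(YAW),np.cos(YAW),0], _u*c35-_f*s35]).T
def pan(v): return O+PX@np.asarray(v)
def inpan(w): return PX.T@(np.asarray(w)-O)
E
python3 - <<'E'
from h import *
T=tool(YAW,.785)
go(pan((-40,136,150) and np.array([-.04,.136,.15])),T)
print(pan([-.006,.138,.025]))
E
```

```text
t 15.17 tcp [ 0.5333 -0.2201  0.2444] gap 49.9 F [-0.2 -0.5  0.9]
 turn [-0.0011 -0.7748  0.0045] shift after turn [ 0.0102  0.3232 -0.1234] shift before turn [ 0.0924  0.3233 -0.0819] rows min 8.3
[0.57544494 0.10300874 0.06703734]
```

Request:
drive_tool:
  steps:
    - {"dx": 0,"dy": 0.04,"dz": -0.01,"wx": 0,"wy": 0,"wz": 0,"claw": 0.0}
    - {"dx": 0,"dy": 0.04,"dz": -0.01,"wx": 0,"wy": 0,"wz": 0,"claw": 0.0}
    - {"dx": 0,"dy": 0.04,"dz": -0.01,"wx": 0,"wy": 0,"wz": 0,"claw": 0.0}
    - {"dx": 0,"dy": 0.04,"dz": -0.01,"wx": 0,"wy": 0,"wz": 0,"claw": 0.0}
    - {"dx": 0,"dy": 0.04,"dz": -0.01,"wx": 0,"wy": 0,"wz": 0,"claw": 0.0}
    - {"dx": 0,"dy": 0.04,"dz": -0.01,"wx": 0,"wy": 0,"wz": 0,"claw": 0.0}
    - {"dx": 0,"dy": 0.04,"dz": -0.01,"wx": 0,"wy": 0,"wz": 0,"claw": 0.0}
    - {"dx": 0,"dy": 0.04,"dz": -0.01,"wx": 0,"wy": 0,"wz": 0,"claw": 0.0}

```text
t: 15.83
eef_pos: [0.4707, 0.1109, 0.2395]
ee_rot: [0.707, 0.024, 0.706, -0.024]
contact_force: [0.7, 0.8, 0.8]
finger_gap: -0.002
```

Request:
drive_tool:
  steps:
    - {"dx": 0,"dy": 0,"dz": 0,"wx": 0,"wy": -0.11,"wz": 0,"claw": 0.0}
    - {"dx": 0,"dy": 0,"dz": 0,"wx": 0,"wy": -0.11,"wz": 0,"claw": 0.0}
    - {"dx": 0,"dy": 0,"dz": 0,"wx": 0,"wy": -0.11,"wz": 0,"claw": 0.0}
    - {"dx": 0,"dy": 0,"dz": 0,"wx": 0,"wy": -0.11,"wz": 0,"claw": 0.0}
    - {"dx": 0,"dy": 0,"dz": 0,"wx": 0,"wy": -0.11,"wz": 0,"claw": 0.0}
    - {"dx": 0,"dy": 0,"dz": 0,"wx": 0,"wy": -0.11,"wz": 0,"claw": 0.0}
    - {"dx": 0,"dy": 0,"dz": 0,"wx": 0,"wy": -0.115,"wz": 0,"claw": 0.0}
    - {"dx": 0,"dy": 0,"dz": 0,"wx": 0,"wy": 0,"wz": 0,"claw": 0.0}

```text
t: 16.5
eef_pos: [0.4671, 0.1065, 0.2348]
ee_rot: [0.919, 0.009, 0.392, -0.034]
contact_force: [-1.1, -1.4, -1.4]
finger_gap: -0.002
```

```bash
python3 look.py w7 panel:.05 lever_ball:.158 yellow_tip:.07 black_1_tip:.07 guard_edge:.077 hood_edge:.142
python3 - <<'E'
from h import *
st=ctrl.state(); T=tool(YAW,.785)
go(pan([-.04,.136,.13]),T); print(inpan(st["eef_pos"]))
im=ctrl.read_camera("scene"); d=ctrl.place_of("scene","lever_ball"); print(d)
w=cv2.imread("pics/w7.png"); b=cv2.resize(im[145:255,180:345,::-1],None,fx=1.75,fy=1.75,interpolation=3)
for v in [(0,104,0),(0,36,0),(0,0,0),(0,-36,0),(0,-104,0),(-31,0,44)]:
    p=proj("wrist",pan(np.array(v)/1000),st); cv2.circle(w,tuple(int(x) for x in p),2,(0,255,0),-1)
b=cv2.copyMakeBorder(b,0,384-b.shape[0],0,0,0); cv2.imwrite("pics/w7b.png",np.hstack([w,b]))
E
```

```text
t 16.5 q [ 0.48 -0.32 -0.92  2.43  0.51  0.29  0.56] tcp [0.4671 0.1065 0.2348]
panel [([150.4, 135.0], 0.73, array([ 0.5882, -0.0361,  0.05  ]))]
lever_ball [([9.8, 206.3], 0.76, array([ 0.5727, -0.2384,  0.158 ])), ([122.0, 184.0], 0.56, array([ 0.5232, -0.0187,  0.158 ]))]
yellow_tip [([70.8, 142.9], 0.47, array([ 0.5628, -0.1433,  0.07  ]))]
black_1_tip [([468.9, 86.4], 0.6, array([0.4859, 0.331 , 0.07  ])), ([121.3, 139.3], 0.58, array([ 0.5669, -0.0641,  0.07  ]))]
guard_edge [([113.4, 81.0], 0.67, array([ 0.4683, -0.0259,  0.077 ]))]
hood_edge [([122.3, 183.8], 0.65, array([ 0.5512, -0.0362,  0.142 ]))]
t 16.85 tcp [0.4735 0.1092 0.2409] gap -0.1 F [ 0.4 -0.1 -0.2]
 turn [-0.0017 -0.0159 -0.0024] shift after turn [ 0.0859 -0.001  -0.0659] shift before turn [ 0.0869 -0.0014 -0.0645] rows min 2.6
[0.0100303  0.1370355  0.22599879]
[]
```

View pics/w7b.png

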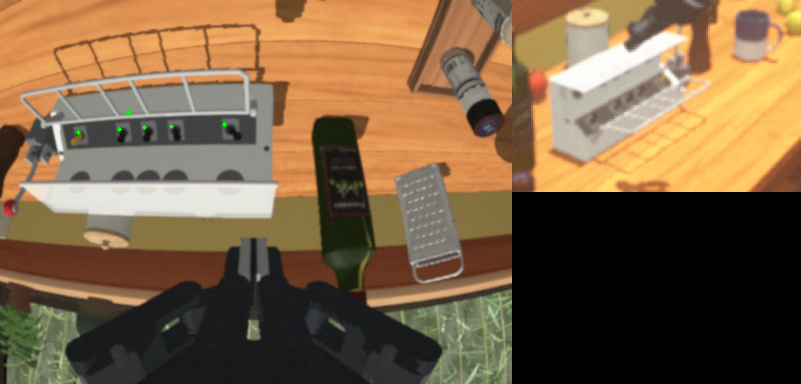

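The guard lies open in front and the lever is up, with its ball at (10,207). All the toggles are still on, and there is no wall at the +y end of the panel. The dots were drawn with a later pose than the picture, so I'll check again once the arm has settled.

Run:
```python
from h import *
st=ctrl.state(); im=ctrl.read_camera("wrist"); T=tool(YAW,.785)
for l in ("black_1_tip","yellow_tip","panel","hood_edge","guard_edge"): print(l,[(np.round(d["pixel"],0),round(d["conf"],2)) for d in ctrl.place_of("wrist",l)])
w=im[60:230,0:300,::-1].copy()
w=cv2.resize(w,None,fx=2.6,fy=2.6,interpolation=3)
for y in (104,36,0,-36,-104):
    for v in [(0,y,2),(0,y+10.3,30.2)]:
        p=proj("wrist",pan(np.array(v)/1000),st); print(v,p.round(0)); cv2.circle(w,tuple(int(x) for x in (p-[0,60])*2.6),3,(0,255,0),-1)
for v in [(38,155,0),(-38,155,0),(38,-155,0)]:
        p=proj("wrist",pan(np.array(v)/1000),st); cv2.circle(w,tuple(int(x) for x in (p-[0,60])*2.6),3,(0,0,255),-1)
cv2.imwrite("pics/w8.png",w)
go(pan([-.019,.138,.099]),T,st)
```

```text
black_1_tip []
yellow_tip [(array([142., 131.]), 0.55), (array([ 69., 140.]), 0.46)]
panel [(array([144., 127.]), 0.67)]
hood_edge [(array([116., 174.]), 0.61)]
guard_edge []
(0, 104, 2) [225. 126.]
(0, 114.3, 30.2) [232. 132.]
(0, 36, 2) [171. 127.]
(0, 46.3, 30.2) [174. 134.]
(0, 0, 2) [145. 129.]
(0, 10.3, 30.2) [145. 135.]
(0, -36, 2) [120. 130.]
(0, -25.7, 30.2) [118. 137.]
(0, -104, 2) [ 78. 134.]
(0, -93.7, 30.2) [ 73. 140.]
t 16.95 tcp [0.4728 0.1091 0.2402] gap -0.1 F [0.5 0.9 0.1]
 turn [-0.0008 -0.0165 -0.0021] shift after turn [ 0.12    0.0011 -0.0497] shift before turn [ 0.1208  0.0008 -0.0477] rows min 3.11
```

View pics/w8.png

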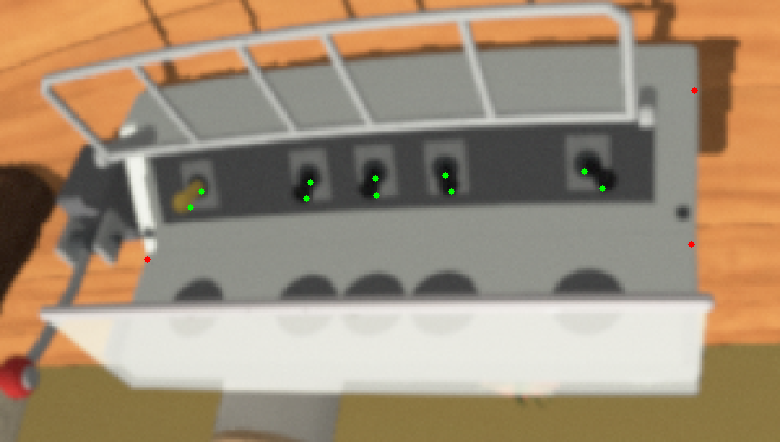

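The predicted dots lie within about 2 mm of the real toggles. The yellow one is at the left (182,203), and the lever is up. Moving in behind the +y end.

Request:
drive_tool:
  steps:
    - {"dx": 0.02,"dy": 0.001,"dz": -0.026,"wx": 0,"wy": -0.016,"wz": -0.002,"claw": 0.0}
    - {"dx": 0.03,"dy": 0,"dz": -0.026,"wx": 0,"wy": 0,"wz": 0,"claw": 0.0}
    - {"dx": 0.035,"dy": 0,"dz": 0,"wx": 0,"wy": 0,"wz": 0,"claw": 0.0}
    - {"dx": 0.035,"dy": 0,"dz": 0,"wx": 0,"wy": 0,"wz": 0,"claw": 0.0}
    - {"dx": 0,"dy": 0,"dz": 0,"wx": 0,"wy": 0,"wz": 0,"claw": 0.0}
    - {"dx": 0,"dy": 0,"dz": 0,"wx": 0,"wy": 0,"wz": 0,"claw": 0.0}

```text
t: 17.75
eef_pos: [0.4887, 0.0968, 0.1789]
ee_rot: [0.913, -0.001, 0.404, -0.051]
contact_force: [0.6, -0.7, -0.5]
finger_gap: 0.002
```

Run:
```python
from h import *
st=ctrl.state(); T=tool(YAW,.785)
print(inpan(st["eef_pos"]).round(4),st["q"].round(2)); go(pan([-.008,.138,.025]),T,st)
```

```text
[-0.0123  0.1258  0.166 ] [ 0.76 -0.11 -1.27  2.44  1.21  0.36 -0.12]
t 17.75 tcp [0.4887 0.0968 0.1789] gap 0.2 F [ 0.6 -0.7 -0.5]
 turn [ 0.0143 -0.0464  0.0464] shift after turn [ 0.1396  0.0122 -0.0202] shift before turn [ 0.1397  0.019  -0.0135] rows min 3.4
```

Request:
drive_tool:
  steps:
    - {"dx": 0.02,"dy": 0.005,"dz": 0,"wx": 0,"wy": 0,"wz": 0,"claw": 0.0}
    - {"dx": 0.02,"dy": 0.005,"dz": 0,"wx": 0,"wy": 0,"wz": 0.02,"claw": 0.0}
    - {"dx": 0.01,"dy": 0,"dz": 0,"wx": 0.014,"wy": 0,"wz": 0.02,"claw": 0.0}
    - {"dx": 0,"dy": 0,"dz": 0,"wx": 0,"wy": 0,"wz": 0,"claw": 0.0}

```text
t: 18.08
eef_pos: [0.5203, 0.1, 0.1422]
ee_rot: [0.913, 0.012, 0.406, -0.037]
contact_force: [-0.4, 0.2, -0.2]
finger_gap: -0.003
```

```bash
cat > s.py <<'E'
from h import *; import sys
a=[float(x) for x in sys.argv[1:5]]
st=ctrl.state(); T=tool(YAW,a[3])
print(inpan(st["eef_pos"]).round(4),st["q"].round(2), "tilt",np.arctan2(rot(st)[0,0],-rot(st)[2,0]).round(3)); go(pan(a[:3]),T,st)
E
python3 s.py -.008 .138 .025 .785
```

```text
[-0.0078  0.1311  0.1179] [ 0.72  0.22 -1.32  2.42  1.61  0.6  -0.42] tilt 0.732
t 18.08 tcp [0.5203 0.1    0.1422] gap -0.2 F [-0.4  0.2 -0.2]
 turn [ 0.001  -0.0512  0.0115] shift after turn [ 0.0915  0.0069 -0.0163] shift before turn [ 0.0921  0.008  -0.0116] rows min 2.23
```

Request:
drive_tool:
  steps:
    - {"dx": 0.008,"dy": 0.004,"dz": -0.006,"wx": 0,"wy": -0.025,"wz": 0.005,"claw": 0.0}
    - {"dx": 0.01,"dy": 0.004,"dz": -0.006,"wx": 0,"wy": -0.025,"wz": 0.005,"claw": 0.0}
    - {"dx": 0.01,"dy": 0,"dz": 0,"wx": 0,"wy": 0,"wz": 0,"claw": 0.0}
    - {"dx": 0,"dy": 0,"dz": 0,"wx": 0,"wy": 0,"wz": 0,"claw": 0.0}

```text
t: 18.42
eef_pos: [0.532, 0.1078, 0.1152]
ee_rot: [0.923, 0.01, 0.382, -0.033]
contact_force: [0.4, -0.4, 0.1]
finger_gap: -0.004
```

```bash
python3 s.py -.008 .138 .025 .785
```

```text
[-0.0141  0.1397  0.0895] [ 0.61  0.4  -1.27  2.45  1.84  0.8  -0.6 ] tilt 0.785
t 18.42 tcp [0.532  0.1078 0.1152] gap -0.3 F [ 0.4 -0.4  0.1]
 turn [0.0051 0.0012 0.0031] shift after turn [ 0.0646 -0.0017 -0.0051] shift before turn [ 0.0646 -0.0015 -0.0052] rows min 1.55
```

Request:
drive_tool:
  steps:
    - {"dx": 0.02,"dy": -0.001,"dz": -0.002,"wx": 0,"wy": 0,"wz": 0,"claw": 0.0}
    - {"dx": 0.02,"dy": 0,"dz": -0.002,"wx": 0,"wy": 0,"wz": 0,"claw": 0.0}
    - {"dx": 0,"dy": 0,"dz": 0,"wx": 0,"wy": 0,"wz": 0,"claw": 0.0}
    - {"dx": 0,"dy": 0,"dz": 0,"wx": 0,"wy": 0,"wz": 0,"claw": 0.0}

```text
t: 18.75
eef_pos: [0.5578, 0.1049, 0.0854]
ee_rot: [0.924, 0.011, 0.381, -0.033]
contact_force: [-0.5, 0.1, 0.4]
finger_gap: 0.001
```

```bash
python3 s.py -.008 .138 .025 .785
```

```text
[-0.01    0.1387  0.0502] [ 0.54  0.54 -1.19  2.42  1.95  0.89 -0.63] tilt 0.787
t 18.75 tcp [0.5578 0.1049 0.0854] gap 0.1 F [-0.5  0.1  0.4]
 turn [0.004  0.0031 0.0026] shift after turn [ 0.0252 -0.0007 -0.0024] shift before turn [ 0.0252 -0.0006 -0.0025] rows min 0.61
```

Request:
drive_tool:
  steps:
    - {"dx": 0.013,"dy": 0,"dz": -0.001,"wx": 0.004,"wy": 0,"wz": 0.002,"claw": 0.0}
    - {"dx": 0.012,"dy": 0,"dz": -0.001,"wx": 0,"wy": 0,"wz": 0,"claw": 0.0}
    - {"dx": 0,"dy": 0,"dz": 0,"wx": 0,"wy": 0,"wz": 0,"claw": 0.0}
    - {"dx": 0,"dy": 0,"dz": 0,"wx": 0,"wy": 0,"wz": 0,"claw": 0.0}

```text
t: 19.08
eef_pos: [0.574, 0.1041, 0.067]
ee_rot: [0.924, 0.013, 0.381, -0.032]
contact_force: [0.1, 0.3, 0.1]
finger_gap: -0.0
```

```bash
python3 s.py -.008 .138 .024 .785
```

```text
[-0.0072  0.139   0.0258] [ 0.52  0.61 -1.14  2.4   2.02  0.92 -0.64] tilt 0.788
t 19.08 tcp [0.574  0.1041 0.067 ] gap -0.0 F [0.1 0.3 0.1]
 turn [ 0.0001  0.0046 -0.0005] shift after turn [ 0.0017 -0.001  -0.0011] shift before turn [ 0.0017 -0.001  -0.0011] rows min 0.05
```

Request:
drive_tool:
  steps:
    - {"dx": 0.0015,"dy": -0.0125,"dz": -0.001,"wx": 0,"wy": 0,"wz": 0,"claw": 0.0}
    - {"dx": 0,"dy": -0.0125,"dz": 0,"wx": 0,"wy": 0,"wz": 0,"claw": 0.0}
    - {"dx": 0,"dy": -0.0125,"dz": 0,"wx": 0,"wy": 0,"wz": 0,"claw": 0.0}
    - {"dx": 0,"dy": -0.0125,"dz": 0,"wx": 0,"wy": 0,"wz": 0,"claw": 0.0}
    - {"dx": 0,"dy": -0.0125,"dz": 0,"wx": 0,"wy": 0,"wz": 0,"claw": 0.0}
    - {"dx": 0,"dy": -0.0125,"dz": 0,"wx": 0,"wy": 0,"wz": 0,"claw": 0.0}

```text
t: 19.58
eef_pos: [0.5689, 0.0294, 0.0653]
ee_rot: [0.924, 0.013, 0.38, -0.031]
contact_force: [-0.4, 0.1, -0.2]
finger_gap: -0.002
```

```bash
python3 s.py -.008 -.063 .024 .785
```

```text
[-0.0081  0.0641  0.0244] [ 0.73  0.57 -1.14  2.45  2.16  0.79 -0.63] tilt 0.789
t 19.58 tcp [0.5689 0.0294 0.0653] gap -0.2 F [-0.4  0.1 -0.2]
 turn [ 0.0015  0.0049 -0.0013] shift after turn [ 4.000e-04 -1.271e-01  1.000e-04] shift before turn [ 2.000e-04 -1.271e-01 -1.000e-04] rows min 3.05
```

Request:
drive_tool:
  steps:
    - {"dx": 0,"dy": -0.0125,"dz": 0,"wx": 0,"wy": 0,"wz": 0,"claw": 0.0}
    - {"dx": 0,"dy": -0.0125,"dz": 0,"wx": 0,"wy": 0,"wz": 0,"claw": 0.0}
    - {"dx": 0,"dy": -0.0125,"dz": 0,"wx": 0,"wy": 0,"wz": 0,"claw": 0.0}

```text
t: 19.83
eef_pos: [0.5662, -0.0075, 0.0653]
ee_rot: [0.924, 0.012, 0.38, -0.031]
contact_force: [0.7, 0.7, 0.1]
finger_gap: -0.002
```

```bash
python3 s.py -.008 -.063 .024 .785
```

```text
[-0.0082  0.0271  0.0244] [ 0.85  0.57 -1.15  2.46  2.23  0.73 -0.6 ] tilt 0.789
t 19.83 tcp [ 0.5662 -0.0075  0.0653] gap -0.2 F [0.7 0.7 0.1]
 turn [ 0.0028  0.0047 -0.0022] shift after turn [ 0.0004 -0.0901  0.0001] shift before turn [ 0.0002 -0.0901 -0.0001] rows min 2.16
```

Request:
drive_tool:
  steps:
    - {"dx": 0,"dy": -0.0125,"dz": 0,"wx": 0,"wy": 0,"wz": 0,"claw": 0.0}
    - {"dx": 0,"dy": -0.0125,"dz": 0,"wx": 0,"wy": 0,"wz": 0,"claw": 0.0}
    - {"dx": 0,"dy": -0.0125,"dz": 0,"wx": 0,"wy": 0,"wz": 0,"claw": 0.0}

```text
t: 20.08
eef_pos: [0.5641, -0.0447, 0.065]
ee_rot: [0.924, 0.014, 0.381, -0.031]
contact_force: [-3.1, 4.6, 5.0]
finger_gap: -0.002
```

```bash
python3 s.py -.008 -.063 .024 .785
```

```text
[-0.008  -0.0102  0.0239] [ 1.05  0.67 -1.27  2.46  2.23  0.75 -0.45] tilt 0.788
t 20.08 tcp [ 0.5641 -0.0447  0.065 ] gap -0.2 F [-3.1  4.6  5. ]
 turn [-0.0003  0.0044 -0.0037] shift after turn [-0.0002 -0.0528 -0.    ] shift before turn [-0.0003 -0.0528  0.    ] rows min 1.27
```

Request:
drive_tool:
  steps:
    - {"dx": 0,"dy": -0.0125,"dz": 0,"wx": 0,"wy": 0.005,"wz": -0.001,"claw": 0.0}
    - {"dx": 0,"dy": -0.0125,"dz": 0,"wx": 0,"wy": 0.005,"wz": -0.001,"claw": 0.0}

```text
t: 20.25
eef_pos: [0.5617, -0.0693, 0.0647]
ee_rot: [0.922, 0.013, 0.386, -0.031]
contact_force: [-0.2, 1.4, -0.4]
finger_gap: -0.002
```

```bash
python3 s.py -.008 -.063 .024 .785
```

```text
[-0.0087 -0.0348  0.0241] [ 1.11  0.65 -1.26  2.45  2.24  0.68 -0.41] tilt 0.777
t 20.25 tcp [ 0.5617 -0.0693  0.0647] gap -0.1 F [-0.2  1.4 -0.4]
 turn [ 0.0018 -0.0065 -0.0018] shift after turn [ 0.0002 -0.0282  0.0007] shift before turn [ 0.0001 -0.0282  0.0006] rows min 0.68
```

Request:
drive_tool:
  steps:
    - {"dx": 0,"dy": -0.01,"dz": 0,"wx": 0,"wy": 0,"wz": 0,"claw": 0.0}
    - {"dx": 0,"dy": -0.01,"dz": 0,"wx": 0,"wy": 0,"wz": 0,"claw": 0.0}
    - {"dx": 0,"dy": -0.007,"dz": 0,"wx": 0,"wy": 0,"wz": 0,"claw": 0.0}
    - {"dx": 0,"dy": 0,"dz": 0,"wx": 0,"wy": 0,"wz": 0,"claw": 0.0}

```text
t: 20.58
eef_pos: [0.56, -0.0993, 0.0644]
ee_rot: [0.922, 0.013, 0.385, -0.035]
contact_force: [-1.3, -1.5, 1.3]
finger_gap: -0.001
```

```bash
python3 look.py w9 black_1_tip:.06 yellow_tip:.07;  python3 s.py -.008 -.063 .024 .785
python3 - <<'E'
import cv2;im=cv2.imread("pics/w9.png");cv2.imwrite("pics/w9c.png",cv2.resize(im[60:300,110:420],None,fx=2.4,fy=2.4,interpolation=3))
E
```

```text
t 20.5833 q [ 1.18  0.65 -1.24  2.44  2.28  0.62 -0.39] tcp [ 0.56   -0.0993  0.0644]
black_1_tip []
yellow_tip [([195.5, 266.8], 0.72, array([ 0.5778, -0.1357,  0.07  ]))]
[-0.0085 -0.0635  0.0231] [ 1.18  0.65 -1.24  2.44  2.28  0.63 -0.39] tilt 0.777
t 20.73 tcp [ 0.5603 -0.0979  0.064 ] gap -0.2 F [-1.1 -2.3  1.5]
 turn [-0.0004 -0.0062  0.003 ] shift after turn [-0.0008  0.0005  0.0007] shift before turn [-0.0008  0.0005  0.0007] rows min 0.06
```

View pics/w9c.png

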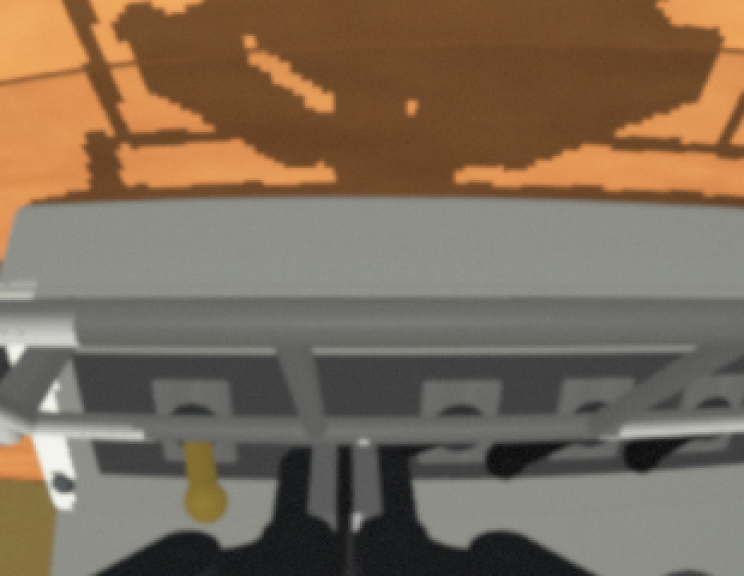

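The picture shows the fingers just short of the yellow toggle, which is still on at (205,500). The black ones at (505,460) and (640,455) lie over to -y, and the last is under the fingers. I'll go a little further for margin, lift slightly while still near the panel, and check.

Request:
drive_tool:
  steps:
    - {"dx": 0,"dy": -0.004,"dz": 0,"wx": 0,"wy": 0,"wz": 0,"claw": 0.0}
    - {"dx": 0,"dy": 0,"dz": 0,"wx": 0,"wy": 0,"wz": 0,"claw": 0.0}
    - {"dx": -0.01,"dy": 0.002,"dz": 0,"wx": 0,"wy": 0,"wz": 0,"claw": 0.0}
    - {"dx": -0.02,"dy": 0,"dz": 0,"wx": 0,"wy": 0,"wz": 0,"claw": 0.0}
    - {"dx": 0,"dy": 0,"dz": 0,"wx": 0,"wy": 0,"wz": 0,"claw": 0.0}
    - {"dx": 0,"dy": 0,"dz": 0,"wx": 0,"wy": 0,"wz": 0,"claw": 0.0}

```text
t: 21.23
eef_pos: [0.546, -0.1002, 0.0865]
ee_rot: [0.921, 0.015, 0.388, -0.033]
contact_force: [0.1, -0.6, -0.9]
finger_gap: -0.004
```

```bash
python3 look.py w10 yellow_tip:.07;  python3 s.py -.025 -.063 .09 .785
python3 - <<'E'
import cv2,numpy as np;im=cv2.imread("pics/w10.png")
a=cv2.resize(im[60:300,60:460],None,fx=1.9,fy=1.9,interpolation=3)
cv2.imwrite("pics/w10c.png",a)
E
```

```text
t 21.2333 q [ 1.3   0.62 -1.36  2.46  2.17  0.59 -0.29] tcp [ 0.546  -0.1002  0.0865]
yellow_tip [([202.9, 238.0], 0.56, array([ 0.5727, -0.135 ,  0.07  ])), ([314.4, 222.5], 0.39, array([ 0.5485, -0.0634,  0.07  ]))]
[-0.0069 -0.0649  0.0496] [ 1.3   0.62 -1.37  2.46  2.17  0.59 -0.29] tilt 0.773
t 21.33 tcp [ 0.5464 -0.0983  0.0867] gap 0.0 F [0.2 0.2 0.2]
 turn [ 0.0001 -0.011  -0.0025] shift after turn [-0.0429  0.0019 -0.0109] shift before turn [-0.0428  0.002  -0.0113] rows min 1.06
```

View pics/w10c.png

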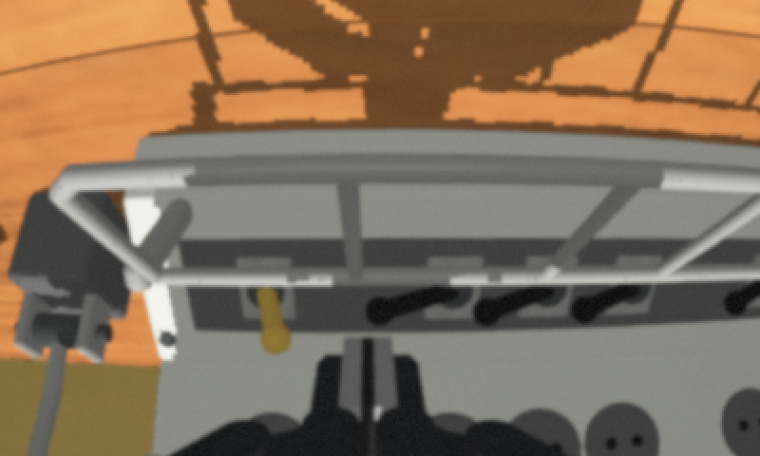

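The picture shows all four black toggles lying over to -y, at (380,310), (488,310), (585,308) and (737,300). The yellow one is on at (270,325) and the lever is still up. That was picture 12, so no more viewing. I'll withdraw up and back, then bring the tool to vertical.

Request:
drive_tool:
  steps:
    - {"dx": -0.02,"dy": 0,"dz": 0.004,"wx": 0,"wy": 0.02,"wz": 0,"claw": 0.0}
    - {"dx": -0.02,"dy": 0,"dz": 0.006,"wx": 0,"wy": 0.04,"wz": 0,"claw": 0.0}
    - {"dx": -0.02,"dy": 0,"dz": 0.006,"wx": 0,"wy": 0.06,"wz": 0,"claw": 0.0}
    - {"dx": -0.02,"dy": 0,"dz": 0.004,"wx": 0,"wy": 0.08,"wz": 0,"claw": 0.0}
    - {"dx": -0.025,"dy": 0,"dz": 0.0,"wx": 0,"wy": 0.1,"wz": 0,"claw": 0.0}
    - {"dx": -0.025,"dy": 0,"dz": 0.0,"wx": 0,"wy": 0.1,"wz": 0,"claw": 0.0}

```text
t: 21.83
eef_pos: [0.5096, -0.1127, 0.1279]
ee_rot: [0.884, 0.002, 0.465, -0.052]
contact_force: [-0.8, -1.2, -0.3]
finger_gap: 0.001
```

Run:
```python
from h import *
print(ctrl.state()["q"].round(2),inpan(ctrl.state()["eef_pos"]))
go((.54,-.235,.26),tool(YAW))
```

```text
[ 1.4   0.23 -1.36  2.39  1.24  0.26  0.46] [-0.01253875 -0.08181454  0.10393238]
t 21.83 tcp [ 0.5096 -0.1127  0.1279] gap 0.1 F [-0.8 -1.2 -0.3]
 turn [-0.0098  0.6024  0.0506] shift after turn [-0.1321 -0.1198  0.0389] shift before turn [-0.0806 -0.1247  0.1062] rows min 4.84
```

Request:
drive_tool:
  steps:
    - {"dx": -0.02,"dy": 0,"dz": 0.014,"wx": 0,"wy": 0.1,"wz": 0.008,"claw": 0.0}
    - {"dx": -0.02,"dy": 0,"dz": 0.012,"wx": 0,"wy": 0.1,"wz": 0.008,"claw": 0.0}
    - {"dx": -0.02,"dy": 0,"dz": 0.01,"wx": 0,"wy": 0.1,"wz": 0.008,"claw": 0.0}
    - {"dx": -0.025,"dy": 0,"dz": 0.008,"wx": 0,"wy": 0.1,"wz": 0.008,"claw": 0.0}
    - {"dx": -0.025,"dy": 0,"dz": 0.005,"wx": 0,"wy": 0.1,"wz": 0.008,"claw": 0.03}
    - {"dx": -0.025,"dy": 0,"dz": 0.0,"wx": 0,"wy": 0.1,"wz": 0.008,"claw": 0.05}
    - {"dx": 0,"dy": 0,"dz": 0,"wx": 0,"wy": 0,"wz": 0,"claw": 0.05}

```text
t: 22.42
eef_pos: [0.4961, -0.1294, 0.2118]
ee_rot: [0.792, 0.008, 0.606, -0.073]
contact_force: [1.6, -0.3, 1.1]
finger_gap: 0.417
```

Run:
```python
from h import *
print(ctrl.state()["q"].round(2))
go((.576,-.240,.24),tool(YAW))
```

```text
[ 1.38  0.1  -1.3   2.07  0.26  0.8   1.39]
t 22.42 tcp [ 0.4961 -0.1294  0.2118] gap 35.6 F [ 1.6 -0.3  1.1]
 turn [-0.0458  0.267   0.0837] shift after turn [-0.0282 -0.1047  0.0874] shift before turn [ 0.005  -0.1015  0.0953] rows min 3.34
```

Request:
drive_tool:
  steps:
    - {"dx": -0.01,"dy": 0,"dz": 0,"wx": -0.015,"wy": 0.09,"wz": 0.028,"claw": 0.05}
    - {"dx": -0.01,"dy": 0,"dz": 0,"wx": -0.015,"wy": 0.09,"wz": 0.028,"claw": 0.05}
    - {"dx": -0.01,"dy": 0,"dz": 0,"wx": -0.016,"wy": 0.087,"wz": 0.028,"claw": 0.05}
    - {"dx": 0,"dy": -0.03,"dz": 0,"wx": 0,"wy": 0,"wz": 0,"claw": 0.05}
    - {"dx": 0,"dy": -0.03,"dz": 0.02,"wx": 0,"wy": 0,"wz": 0,"claw": 0.05}
    - {"dx": 0,"dy": -0.03,"dz": 0.02,"wx": 0,"wy": 0,"wz": 0,"claw": 0.05}
    - {"dx": 0,"dy": -0.015,"dz": 0.02,"wx": 0,"wy": 0,"wz": 0,"claw": 0.05}
    - {"dx": 0,"dy": 0,"dz": 0,"wx": 0,"wy": 0,"wz": 0,"claw": 0.05}

```text
t: 23.08
eef_pos: [0.5403, -0.2417, 0.2325]
ee_rot: [0.705, 0.028, 0.708, -0.027]
contact_force: [0.0, -0.2, 0.5]
finger_gap: 0.587
```

Run:
```python
from h import *
st=ctrl.state(); print(st["q"].round(2)); go((.576,-.240,.24),tool(YAW),st)
im=ctrl.read_camera("wrist").astype(int)
m=((im[...,0]>2.5*im[...,1])&(im[...,0]>60)).astype(np.uint8)
n,_,s,c=cv2.connectedComponentsWithStats(m)
for i in range(1,n):
    if s[i,4]>60: print(s[i],c[i].round(1),at("wrist",c[i],.158,st).round(4))
print(ctrl.place_of("wrist","lever_ball"), proj("wrist",(.5761,-.2403,.158),st))
```

```text
[ 1.17  0.5  -1.13  1.65  0.46  1.3   1.45]
t 23.08 tcp [ 0.5403 -0.2417  0.2325] gap 50.2 F [ 0.  -0.2  0.5]
 turn [-0.0075 -0.0053 -0.0022] shift after turn [-0.0075  0.0042  0.0355] shift before turn [-0.0076  0.0045  0.0355] rows min 0.88
[247 230  23  27 523] [257.7 243.3] [ 0.5755 -0.2394  0.158 ]
[427 286  31  29 524] [440.8 298.7] [ 0.6724 -0.0403  0.158 ]
[{'pixel': [257.2, 240.7], 'conf': 0.68}] [256.75027838 243.99793558]
```

The detected ball matches where I left it. Pinch it again.

Request:
drive_tool:
  steps:
    - {"dx": 0,"dy": 0.0045,"dz": 0.0353,"wx": -0.007,"wy": -0.005,"wz": -0.002,"claw": 0.05}
    - {"dx": 0,"dy": 0,"dz": 0,"wx": 0,"wy": 0,"wz": 0,"claw": 0.05}
    - {"dx": 0.03,"dy": 0,"dz": 0,"wx": 0,"wy": 0,"wz": 0,"claw": 0.05}
    - {"dx": 0.03,"dy": 0,"dz": 0,"wx": 0,"wy": 0,"wz": 0,"claw": 0.05}
    - {"dx": 0.025,"dy": 0,"dz": 0,"wx": 0,"wy": 0,"wz": 0,"claw": 0.05}
    - {"dx": 0,"dy": 0,"dz": 0,"wx": 0,"wy": 0,"wz": 0,"claw": 0.05}

```text
t: 23.68
eef_pos: [0.5688, -0.2336, 0.1442]
ee_rot: [0.703, 0.023, 0.711, -0.022]
contact_force: [-0.4, 0.6, -0.8]
finger_gap: 0.585
```

Run:
```python
from h import *
go((.5755,-.2395,.1393),tool(YAW))
```

```text
t 23.68 tcp [ 0.5688 -0.2336  0.1442] gap 50.0 F [-0.4  0.6 -0.8]
 turn [ 0.0073 -0.0114 -0.0014] shift after turn [ 0.0049 -0.0054  0.0071] shift before turn [ 0.0048 -0.0055  0.0072] rows min 0.24
```

Request:
drive_tool:
  steps:
    - {"dx": 0.005,"dy": -0.0055,"dz": 0.006,"wx": 0.007,"wy": -0.011,"wz": 0,"claw": 0.05}
    - {"dx": 0,"dy": 0,"dz": 0,"wx": 0,"wy": 0,"wz": 0,"claw": 0.05}
    - {"dx": 0,"dy": 0,"dz": 0,"wx": 0,"wy": 0,"wz": 0,"claw": 0.012}
    - {"dx": 0,"dy": 0,"dz": 0,"wx": 0,"wy": 0,"wz": 0,"claw": 0.012}
    - {"dx": 0,"dy": 0,"dz": 0,"wx": 0,"wy": 0,"wz": 0,"claw": 0.012}
    - {"dx": 0,"dy": 0,"dz": 0,"wx": 0,"wy": 0,"wz": 0,"claw": 0.012}
  force: 25

```text
t: 24.18
eef_pos: [0.5795, -0.2409, 0.146]
ee_rot: [0.711, 0.026, 0.703, -0.026]
contact_force: [-0.4, 2.4, 6.2]
finger_gap: 0.255
```

Request:
drive_tool:
  steps:
    - {"dx": 0.0022,"dy": 0,"dz": -0.0101,"wx": 0,"wy": 0,"wz": 0,"claw": 0.012}
    - {"dx": 0.0032,"dy": 0,"dz": -0.0098,"wx": 0,"wy": 0,"wz": 0,"claw": 0.012}
    - {"dx": 0.0042,"dy": 0,"dz": -0.0094,"wx": 0,"wy": 0,"wz": 0,"claw": 0.012}
    - {"dx": 0.0052,"dy": 0,"dz": -0.009,"wx": 0,"wy": 0,"wz": 0,"claw": 0.012}
    - {"dx": 0.006,"dy": 0,"dz": -0.0084,"wx": 0,"wy": 0,"wz": 0,"claw": 0.012}
    - {"dx": 0.0069,"dy": 0,"dz": -0.0077,"wx": 0,"wy": 0,"wz": 0,"claw": 0.012}

```text
t: 24.68
eef_pos: [0.5258, -0.2374, 0.1164]
ee_rot: [0.711, 0.026, 0.702, -0.026]
contact_force: [6.5, 0.3, -4.6]
finger_gap: 0.259
```

Request:
drive_tool:
  steps:
    - {"dx": 0.0076,"dy": 0,"dz": -0.007,"wx": 0,"wy": 0,"wz": 0,"claw": 0.012}
    - {"dx": 0.0083,"dy": 0,"dz": -0.0061,"wx": 0,"wy": 0,"wz": 0,"claw": 0.012}
    - {"dx": 0.0089,"dy": 0,"dz": -0.0052,"wx": 0,"wy": 0,"wz": 0,"claw": 0.012}
    - {"dx": 0.0094,"dy": 0,"dz": -0.0043,"wx": 0,"wy": 0,"wz": 0,"claw": 0.012}
    - {"dx": 0.0098,"dy": 0,"dz": -0.0033,"wx": 0,"wy": 0,"wz": 0,"claw": 0.012}
    - {"dx": 0.0101,"dy": 0,"dz": -0.0023,"wx": 0,"wy": 0,"wz": 0,"claw": 0.012}
    - {"dx": 0,"dy": 0,"dz": 0,"wx": 0,"wy": 0,"wz": 0,"claw": 0.012}

```text
t: 25.27
eef_pos: [0.5004, -0.2357, 0.0633]
ee_rot: [0.712, 0.025, 0.701, -0.026]
contact_force: [4.3, 1.3, 4.1]
finger_gap: 0.257
```

Run:
```python
from h import *
go((.4964,-.2342,.0583),tool(YAW))
```

```text
t 25.27 tcp [ 0.5004 -0.2357  0.0633] gap 21.9 F [4.3 1.3 4.1]
 turn [-0.0026  0.0159  0.0003] shift after turn [ 0.005   0.0012 -0.0041] shift before turn [ 0.005   0.0012 -0.0042] rows min 0.16
```

Request:
drive_tool:
  steps:
    - {"dx": 0.004,"dy": 0,"dz": -0.002,"wx": 0,"wy": 0,"wz": 0,"claw": 0.012}
    - {"dx": 0.003,"dy": 0,"dz": -0.001,"wx": 0,"wy": 0,"wz": 0,"claw": 0.012}
    - {"dx": 0,"dy": 0,"dz": 0,"wx": 0,"wy": 0,"wz": 0,"claw": 0.012}

```text
t: 25.52
eef_pos: [0.5005, -0.2357, 0.0601]
ee_rot: [0.714, 0.024, 0.699, -0.027]
contact_force: [1.9, 3.7, 26.1]
finger_gap: 0.26
```

Down on its stop (26 N up). Release and rise.

Request:
drive_tool:
  steps:
    - {"dx": -0.004,"dy": 0,"dz": 0.001,"wx": 0,"wy": 0,"wz": 0,"claw": 0.012}
    - {"dx": 0,"dy": 0,"dz": 0,"wx": 0,"wy": 0,"wz": 0,"claw": 0.05}
    - {"dx": 0,"dy": 0,"dz": 0,"wx": 0,"wy": 0,"wz": 0,"claw": 0.05}
    - {"dx": 0,"dy": 0,"dz": 0,"wx": 0,"wy": 0,"wz": 0,"claw": 0.05}
    - {"dx": 0,"dy": 0,"dz": 0,"wx": 0,"wy": 0,"wz": 0,"claw": 0.05}
    - {"dx": -0.03,"dy": 0,"dz": 0,"wx": 0,"wy": 0,"wz": 0,"claw": 0.05}
    - {"dx": -0.035,"dy": 0,"dz": 0,"wx": 0,"wy": 0,"wz": 0,"claw": 0.05}
    - {"dx": -0.035,"dy": 0,"dz": 0,"wx": 0,"wy": 0,"wz": 0,"claw": 0.05}

```text
t: 26.18
eef_pos: [0.4921, -0.2355, 0.1582]
ee_rot: [0.708, 0.026, 0.705, -0.026]
contact_force: [0.2, -0.4, 0.6]
finger_gap: 0.585
```

Request:
drive_tool:
  steps:
    - {"dx": -0.03,"dy": 0,"dz": -0.02,"wx": 0,"wy": 0,"wz": 0,"claw": 0.05}
    - {"dx": -0.03,"dy": 0,"dz": -0.03,"wx": 0,"wy": 0,"wz": 0,"claw": 0.05}
    - {"dx": 0,"dy": 0.02,"dz": -0.03,"wx": 0,"wy": 0,"wz": 0,"claw": 0.05}
    - {"dx": 0,"dy": 0,"dz": 0,"wx": 0,"wy": 0,"wz": 0,"claw": 0.05}
    - {"dx": 0,"dy": 0,"dz": 0,"wx": 0,"wy": 0,"wz": 0,"claw": 0.05}
    - {"dx": 0,"dy": 0,"dz": 0,"wx": 0,"wy": 0,"wz": 0,"claw": 0.05}

```text
t: 26.68
eef_pos: [0.415, -0.2106, 0.217]
ee_rot: [0.709, 0.026, 0.704, -0.027]
contact_force: [0.1, 0.1, 0.3]
finger_gap: 0.582
```

Run:
```python
from h import *
st=ctrl.state(); print(st["t"],st["eef_pos"],st["contact_force"].round(1),rot(st)[:,0].round(3))
im=ctrl.read_camera("wrist").astype(int)
m=((im[...,0]>2.5*im[...,1])&(im[...,0]>60)).astype(np.uint8)
n,_,s,c=cv2.connectedComponentsWithStats(m)
for i in range(1,n):
    if s[i,4]>60: print(s[i],c[i].round(1),at("wrist",c[i],.077,st).round(4))
for h in (0,.12,.3): print(h,proj("wrist",np.array([.4964+.0985,-.2342-.007,.06])+.1*np.sin(.17+h)*_u-.1*np.cos(.17+h)*_f,st) if 0 else proj("wrist",np.array([.595,-.241,.06+.1*np.sin(.17+h)])-.1*np.cos(.17+h)*np.array([.9976,-.07,0]),st))
ctrl.read_camera("top"); ctrl.read_camera("scene")
for l,z in(("stray_jar_mid",.0585),("tray_jar",0),("pepper_mill",0),("oil_bottle",0),("mug",0)):
    print(l,[(at("top",d["pixel"],z).round(3),round(d["conf"],2)) for d in ctrl.place_of("top",l)[:1]],[(at("scene",d["pixel"],z).round(3),round(d["conf"],2)) for d in ctrl.place_of("scene",l)[:1]])
for l in("guard_edge","lever_ball"): print(l,[(np.round(d["pixel"]),round(d["conf"],2)) for c in("scene","wrist") for d in ctrl.place_of(c,l)[:1]])
```

```text
26.6833 [ 0.41495806 -0.21059771  0.21695236] [0.1 0.1 0.3] [ 0.007 -0.002 -1.   ]
[228 243  17  18 277] [236.2 251.6] [ 0.4972 -0.2346  0.077 ]
[352 361  34  19 340] [368.  369.5] [ 0.7516 -0.0455  0.077 ]
0 [236.5760606  251.13216466]
0.12 [236.10815314 258.85664419]
0.3 [235.49594772 272.78814412]
stray_jar_mid [(array([0.499, 0.352, 0.058]), 0.79)] [(array([0.493, 0.346, 0.058]), 0.9)]
tray_jar [(array([0.393, 0.34 , 0.   ]), 0.69)] [(array([0.404, 0.342, 0.   ]), 0.59)]
pepper_mill [(array([ 0.594, -0.348,  0.   ]), 0.87)] [(array([ 0.572, -0.336,  0.   ]), 0.92)]
oil_bottle [(array([0.656, 0.204, 0.   ]), 0.88)] [(array([0.666, 0.208, 0.   ]), 0.8)]
mug [(array([ 0.514, -0.479,  0.   ]), 0.9)] [(array([ 0.528, -0.481,  0.   ]), 0.6)]
guard_edge [(array([245., 190.]), 0.73), (array([404., 301.]), 0.83)]
lever_ball [(array([295., 181.]), 0.5), (array([235., 248.]), 0.71)]
```

Lever angle is about 0 (ball at row 251.6, 251.1 expected when fully down). Everything else is in place, so I'm handing in.

```bash
python3 -c "
from plant import ctrl
print(ctrl.hand_in())"
```

```text
the job is handed in; nothing more can be done
None
```

The job is done and handed in at about 27 s of the 72 s allowed. The hand-in reports no verdict, so what follows rests on my own checks.

- **Jar:** It stands in the free half of the tray. Both fixed cameras put it near (0.50, 0.35), and a wrist picture just after release showed it upright.
- **Toggles:** One drag took all four black toggles off, with no drawing back part-way. A wrist picture with the fingers still close to the panel showed all four lying over and the yellow one on. I did not view them again after shutting the guard, because the picture limit was used up.
- **Lever and guard:** The lever was lifted fully, then pressed down onto its stop, where it pushed back with 26 N. Afterwards the ball showed at row 251.6, against 251.1 expected for fully down. The detector placed the guard's edge within about 5 pixels of where it was when shut at the start.
- **Other things:** By the top camera, the brown-capped jar, pepper mill, oil bottle and mug are within about 1 cm of where they started. The scene camera was up to about 2.5 cm off for the mill. I took that as detector error, since nothing came near it.
- **Robot:** It ended clear of everything, with about 0 N on the tool. During the sweep and while withdrawing from it, two joints ran right up to the edge of their range, but the tool kept to its path along the row.

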